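# Load the photometer with its reference filters

## Robot

A 6-joint arm with a two-finger parallel gripper is mounted at the origin on a cart in front of the work surface, level with it; the furniture and walls round the work are solid. World frame = base frame: x ahead of the robot, y to its left, z up, the work surface at z = 0. Lengths are in mm, angles in rad, forces in N, time in s.
With the tool pointing down it reaches from about 400 to 925 mm from the base axis. Payload 12.5 kg.
Tool frame: the origin (TCP) lies at the very end of the fingers, on their centre line; the grasp point (between the pads) lies 19 mm behind it (env.tcp_to_grasp is the distance from the TCP to the grasp point, in mm); z points along the fingers, x is the direction in which the jaws open and shut, and the axes are right-handed (so a half turn about z gives the same grasp; the last joint's range is limited). The gripper opens to 95 mm and grips with 3 to 60 N. Pads are 20 mm wide; open, the fingers measure 119 mm over their backs; the gripper's body (75 mm by 180 mm) begins 59 mm behind the grasp point.
Start: joints at [1.086, 0.491, 1.559, -0, 1.092, -0.106], TCP at [231.114, 580.718, 214.661] pointing down, gripper open.
Joint ranges: [-3.1, 3.1], [-0.84, 2.19], [0.05, 2.79], [-1.13, 4.28], [0.06, 2.93], [-2.69, 2.69]. Speed limits (rad/s): [2.22, 2.22, 2.79, 3.14, 3.14, 3.14].

## Interface

Orientations are given as [roll, pitch, yaw] about the fixed x, y, z axes, in that order (R = Rz(yaw) Ry(pitch) Rx(roll)).
In Python, from cell import env, vision, job gives the robot as it stands.
- The arm moves only by the shell command python3 -m pendant 'ROWS' [OPENING]. ROWS is JSON, a list of rows, each a list of 4 numbers: the shift along the tool's x, y, z in mm, then the turn about the tool's z in degrees. In form: [[tx, ty, tz, turn], ...]. A call has 1 to 8 rows; each row is the pose to reach, as a shift and turn from the pose measured when the call began, along the tool's axes at that moment; what a row does not reach only later rows make up. A row lasts 1/8 s, in which the tool goes at most 62.5 mm and 10.7 degrees, less where a joint would pass 70% of its speed; a pose out of reach is approached as far as the arm can. A call with a gripper value outside its range is refused whole. OPENING is the closure, from 0 (fully open) to 1 (shut), set as the call begins (- or left out, the last holds). The fingers move at their own pace and stop on an object; the grip force is fixed at half the most. Time passes only in rows, so rows that repeat a pose let the fingers close. It gives the time, the measured TCP pose, the force and the opening at its end, in the units of the state.
- env.state(): the state, without advancing time (a new reading comes with each control period).
- vision.read_camera(name): name is "scene" or "side" or "wrist"; returns a dict with "pixels" (420x560x3 uint8, red, green, blue), "intrinsics" (3x3 intrinsics, pixels), "k1" (the pictures are not rectified: a ray, as slopes to the right and down, at radius r is drawn at 1 + k1 r^2 times it, then the intrinsics apply), "R" (3x3) and "t" (3): a world point X has camera coordinates R X + t; the wrist camera has in their place "tool_from_camera" (4x4, takes a point from camera to tool coordinates, whose origin is the TCP and whose axes are the tool frame's). Camera axes: x right, y down, z forward; pixel columns grow to the right and rows downward; lengths in mm; the calibration is good to about 2 mm. A picture is of the moment at which its call begins: read the wrist's pose just before it. There is no depth.
- job.job_done(): hands the job in, once; it reports no verdict.
Trained networks look in a picture, given as the dict that the camera call returned (one of the last four; its "shot" number tells which), for a name from the list of things; names that differ only in an ending like _2 or _b are one class to them, and where a whole thing is asked for, a point or a joint stands for the part that bears it (a point fixed in the world has none). Each returns a list of dicts, best first, with "confidence" (0 to 1); they miss things now and then, are a little off and sometimes report something else, mostly with a low value. They report only what shows in the picture. A call takes as long as a camera call.
- vision.find_in(picture, query): "at" ([x, y, z] in mm, in the coordinates of the camera as it stood for that picture, good to about 4 mm: the middle of the surface that is visible of it).
- vision.regions_of(picture, query): "pixels" (420x560 bool, what is visible of it).
The state is a dict: "t": time; "joints": joint angles; "qvel": joint speeds; "tau": joint torques, N m; "eef_pos": TCP position; "tcp_rot": TCP orientation; "ft_force": force on the tool from outside, world axes, zero at the start; "moment": the same for the moment, N m; "opening": opening from 0.0 (shut) to 1.0 (fully open).
Only numpy, scipy, OpenCV 4.12 (cv2) and the standard library are available. Lean on these libraries where they do the work, as an engineer would, in place of code of your own. Each camera call takes 0.05 s, during which the arm holds its last target.

## Task

Get the photometer ready for its filter check: pull the sprung sample drawer right out to its stop so that the catch holds it, lift the blank out of the drawer and put it fully down in an empty pocket of the filter case, and plug every filter from the case fully into the drawer, one to a socket, any order. With the filters in, push the drawer fully shut; leave the log book and the timer alone.

Things in the scene. Friction and masses are not known exactly. Their poses are not given: they have to be found in the camera images.
- filter1_mid (a point): Filter: glass pane in an aluminium frame, 80 mm tall, upright: plug 40 (along its y) x 16 (its x) x 40 mm deep with tapered foot, flange 48 x 26 x 6 mm, black grip tab 30 (y) x 10 (x) x 34 mm tall, all that can be gripped while plugged in. This point: centre line, half-way up, at the flange's underside; z up; a half turn is the same. 100 g. Starts in a pocket of the case; may be absent (None).
- filter2_mid (a point): Filter: glass pane in an aluminium frame, 80 mm tall, upright: plug 40 (along its y) x 16 (its x) x 40 mm deep with tapered foot, flange 48 x 26 x 6 mm, black grip tab 30 (y) x 10 (x) x 34 mm tall, all that can be gripped while plugged in. This point: centre line, half-way up, at the flange's underside; z up; a half turn is the same. 100 g. Starts in a pocket of the case; may be absent (None).
- filter3_mid (a point): Filter: glass pane in an aluminium frame, 80 mm tall, upright: plug 40 (along its y) x 16 (its x) x 40 mm deep with tapered foot, flange 48 x 26 x 6 mm, black grip tab 30 (y) x 10 (x) x 34 mm tall, all that can be gripped while plugged in. This point: centre line, half-way up, at the flange's underside; z up; a half turn is the same. 100 g. Starts in a pocket of the case; may be absent (None).
- blank_mid (a point): Blank: like a filter, but solid dark steel, 80 mm tall, upright: plug 40 (along its y) x 16 (its x) x 40 mm deep with tapered foot, flange 48 x 26 x 6 mm, black grip tab 30 (y) x 10 (x) x 34 mm tall, all that can be gripped while plugged in. This point: centre line, half-way up, at the flange's underside; z up; a half turn is the same. 140 g. Starts in the drawer's middle socket.
- socket1 (a point): Middle of the mouth of the drawer's left socket, in its top face, 64 mm above the worktop, 75 mm behind the front panel; travels with the drawer. Hole 43 (y) x 19 (x) x 44 mm deep, so 1.5 mm play a side; x points into the photometer, z up; sockets 54 mm apart. A filter is fully plugged in with its flange on the top face, its mid-point then at this point.
- socket2 (a point): Middle of the mouth of the drawer's middle socket, in its top face, 64 mm above the worktop, 75 mm behind the front panel; travels with the drawer. Hole 43 (y) x 19 (x) x 44 mm deep, so 1.5 mm play a side; x points into the photometer, z up; sockets 54 mm apart. A filter is fully plugged in with its flange on the top face, its mid-point then at this point.
- socket3 (a point): Middle of the mouth of the drawer's right socket, in its top face, 64 mm above the worktop, 75 mm behind the front panel; travels with the drawer. Hole 43 (y) x 19 (x) x 44 mm deep, so 1.5 mm play a side; x points into the photometer, z up; sockets 54 mm apart. A filter is fully plugged in with its flange on the top face, its mid-point then at this point.
- pocket1 (a point): Middle of the mouth of pocket 1 of 4 in the filter case, in its top face, 50 mm above its underside. Hole 43 (y) x 19 (x) x 44 mm deep; z up; pockets 54 mm apart in a row along y. A filter or blank is fully down with its flange on the top face, its mid-point then at this point. At least one pocket is empty at the start.
- pocket2 (a point): Middle of the mouth of pocket 2 of 4 in the filter case, in its top face, 50 mm above its underside. Hole 43 (y) x 19 (x) x 44 mm deep; z up; pockets 54 mm apart in a row along y. A filter or blank is fully down with its flange on the top face, its mid-point then at this point. At least one pocket is empty at the start.
- pocket3 (a point): Middle of the mouth of pocket 3 of 4 in the filter case, in its top face, 50 mm above its underside. Hole 43 (y) x 19 (x) x 44 mm deep; z up; pockets 54 mm apart in a row along y. A filter or blank is fully down with its flange on the top face, its mid-point then at this point. At least one pocket is empty at the start.
- pocket4 (a point): Middle of the mouth of pocket 4 of 4 in the filter case, in its top face, 50 mm above its underside. Hole 43 (y) x 19 (x) x 44 mm deep; z up; pockets 54 mm apart in a row along y. A filter or blank is fully down with its flange on the top face, its mid-point then at this point. At least one pocket is empty at the start.
- drawer_pull (a point): Centre of the drawer's pull: level aluminium bar, 12 mm thick, 96 mm long along this point's y, 88 mm above the worktop, 52 mm in front of the white front panel (212 mm wide, top at 113 mm; hood behind it 122 mm high), on two studs 42 mm left and right of the centre. x points into the photometer: the drawer comes out along -x. Clear from above.
- drawer (a joint): How far the drawer is out, m: 0 shut, 0.14 at its stop. Sprung: held shut with 3.6 N, it resists with up to 6.1 N (plus drag, 35 N per m/s) and goes back shut if let go before about 0.118; past that a catch holds it out against the stop with 5.7 N. Pushed in past 0.118, the spring draws it shut by itself.
- filter_case: Filter case: open storage block, grey with aluminium sides, 86 (x) x 230 (y) x 50 mm tall, 1.6 kg, loose on the worktop; origin in the middle of its underside, z up.
- photometer: Photometer: white benchtop instrument 224 mm wide, 240 mm deep, 122 mm high over the drawer, 158 mm at the rear, fixed; origin at the foot of the middle of its front face, x points to its rear, z up.
- log_book: Closed log book 105 x 148 x 13 mm lying on the worktop, to be left alone; origin in the middle of its underside.
- timer: Small white lab timer 66 x 58 x 20 mm on the worktop, to be left alone; origin in the middle of its underside.

How it is judged (in metres and radians):
On the way, in this order (a step that is already met when the one before it is completed fails the run):
1. the drawer is pulled out to its stop and held there (value of joint drawer above 0.132 m), for 0.3 s.
2. with the drawer out, the blank is fully down in a pocket of the case and every filter present is fully plugged into a socket (((distance between filter1_mid and socket1 below 0.005 m and angle between filter1_mid's own z axis and vertical below 0.08 rad) or (distance between filter1_mid and socket2 below 0.005 m and angle between filter1_mid's own z axis and vertical below 0.08 rad) or (distance between filter1_mid and socket3 below 0.005 m and angle between filter1_mid's own z axis and vertical below 0.08 rad)) and ((distance between filter2_mid and socket1 below 0.005 m and angle between filter2_mid's own z axis and vertical below 0.08 rad) or (distance between filter2_mid and socket2 below 0.005 m and angle between filter2_mid's own z axis and vertical below 0.08 rad) or (distance between filter2_mid and socket3 below 0.005 m and angle between filter2_mid's own z axis and vertical below 0.08 rad)) and ((distance between filter3_mid and socket1 below 0.005 m and angle between filter3_mid's own z axis and vertical below 0.08 rad) or (distance between filter3_mid and socket2 below 0.005 m and angle between filter3_mid's own z axis and vertical below 0.08 rad) or (distance between filter3_mid and socket3 below 0.005 m and angle between filter3_mid's own z axis and vertical below 0.08 rad)) and ((distance between blank_mid and pocket1 below 0.005 m and angle between blank_mid's own z axis and vertical below 0.08 rad) or (distance between blank_mid and pocket2 below 0.005 m and angle between blank_mid's own z axis and vertical below 0.08 rad) or (distance between blank_mid and pocket3 below 0.005 m and angle between blank_mid's own z axis and vertical below 0.08 rad) or (distance between blank_mid and pocket4 below 0.005 m and angle between blank_mid's own z axis and vertical below 0.08 rad)) and value of joint drawer above 0.13 m), for 0.2 s.
At the end, for the whole second after the job is handed in: The drawer is shut (within 4 mm), every filter present is fully plugged into a drawer socket and the blank is fully down in a pocket of the filter case (mid-point within 5 mm of the mouth point, within 0.08 rad of upright), all at rest (((distance between filter1_mid and socket1 below 0.005 m and angle between filter1_mid's own z axis and vertical below 0.08 rad) or (distance between filter1_mid and socket2 below 0.005 m and angle between filter1_mid's own z axis and vertical below 0.08 rad) or (distance between filter1_mid and socket3 below 0.005 m and angle between filter1_mid's own z axis and vertical below 0.08 rad)) and ((distance between filter2_mid and socket1 below 0.005 m and angle between filter2_mid's own z axis and vertical below 0.08 rad) or (distance between filter2_mid and socket2 below 0.005 m and angle between filter2_mid's own z axis and vertical below 0.08 rad) or (distance between filter2_mid and socket3 below 0.005 m and angle between filter2_mid's own z axis and vertical below 0.08 rad)) and ((distance between filter3_mid and socket1 below 0.005 m and angle between filter3_mid's own z axis and vertical below 0.08 rad) or (distance between filter3_mid and socket2 below 0.005 m and angle between filter3_mid's own z axis and vertical below 0.08 rad) or (distance between filter3_mid and socket3 below 0.005 m and angle between filter3_mid's own z axis and vertical below 0.08 rad)) and ((distance between blank_mid and pocket1 below 0.005 m and angle between blank_mid's own z axis and vertical below 0.08 rad) or (distance between blank_mid and pocket2 below 0.005 m and angle between blank_mid's own z axis and vertical below 0.08 rad) or (distance between blank_mid and pocket3 below 0.005 m and angle between blank_mid's own z axis and vertical below 0.08 rad) or (distance between blank_mid and pocket4 below 0.005 m and angle between blank_mid's own z axis and vertical below 0.08 rad)) and value of joint drawer below 0.004 m and linear speed of each of filter1, filter2, filter3, blank below 0.02 m/s); the robot touches nothing.
It fails at once if the log book or the timer is pushed more than 3 cm (distance of any of log_book, timer from where it was at the start of the episode above 0.03 m).
Of filter1, filter2, filter3 only 2 to 3 are there at a start; the rules pass over those that are not, and their reading is None.
At some moment in a run one of filter_case may be knocked a few centimetres aside while the robot is not near it.
Once in a run the grip may slacken for a moment while it holds something.
It also fails if it takes over 210 s, if anything falls off the work surface, if the arm or the gripper's body presses on something with over 40 N, if the wrist force passes 120 N, or if a joint passes its speed limit or range.

## Working session

There is one attempt and no reset: what is moved stays moved. The work goes in short steps, Python scripts to look and compute and a shell command to move; the robot and the scene stay as the last step left them, time stands still between calls to the robot, and variables do not carry over. Pictures are saved under pics/ and viewed, and the job is handed in when it is done.

```bash
ls; mkdir -p pics; python3 - <<'E'
from cell import env, vision, job
import cv2
print(env.state())
for n in ("scene","side","wrist"):
    p=vision.read_camera(n)
    cv2.imwrite(f"pics/{n}0.png",p["pixels"][:,:,::-1])
    print(n,{k:v for k,v in p.items() if k!="pixels"})
E
```

```text
pics
{'t': 0.0, 'joints': array([ 1.08639561e+00,  4.91572094e-01,  1.55944046e+00,  3.33008123e-05,
        1.09172706e+00, -1.05574544e-01]), 'qvel': array([ 1.59265929e-05,  7.40097534e-04, -1.31144165e-04, -1.89974391e-04,
        5.22854972e-05,  1.09178153e-03]), 'tau': array([-1.58575054e-03, -6.12653804e+01, -2.58169234e+01,  6.91831182e-02,
        4.83678246e-02, -1.12982455e-04]), 'eef_pos': array([230.98530592, 580.48562937, 214.0570653 ]), 'tcp_rot': array([-3.14144242e+00,  1.13746300e-03,  1.19195487e+00]), 'ft_force': array([ 0.2155611 , -0.09505495, -0.1052266 ]), 'moment': array([-0.01193188, -0.02185947, -0.03939268]), 'opening': 0.9986885974140206}
scene {'intrinsics': array([[457.38844605,   0.        , 282.96848857],
       [  0.        , 457.38844605, 203.67708164],
       [  0.        ,   0.        ,   1.        ]]), 'k1': -0.09206814075137675, 'R': array([[ 0.44516503, -0.89535437, -0.01298638],
       [-0.45143879, -0.21188082, -0.86678113],
       [ 0.77332471,  0.3917232 , -0.49851963]]), 't': array([-232.9125374 ,  314.68562814, 1241.32088379]), 'shot': 1
[... 302 characters left out ...]
1],
       [-0.12040776,  0.77533714, -0.61996314]]), 't': array([-551.5878776 ,   27.73446493, 2090.16211676]), 'shot': 2}
wrist {'intrinsics': array([[315.40556919,   0.        , 276.72214494],
       [  0.        , 315.40556919, 208.99106343],
       [  0.        ,   0.        ,   1.        ]]), 'k1': 0.013348886659271197, 'tool_from_camera': array([[ 9.99999650e-01, -6.48236590e-05, -8.34115291e-04,
        -8.85615508e-01],
       [ 2.94810592e-04,  9.60347076e-01,  2.78807115e-01,
        -7.86417798e+01],
       [ 7.82966884e-04, -2.78807263e-01,  9.60346759e-01,
        -1.71446260e+02],
       [ 0.00000000e+00,  0.00000000e+00,  0.00000000e+00,
         1.00000000e+00]]), 'shot': 3}
```

View pics/scene0.png

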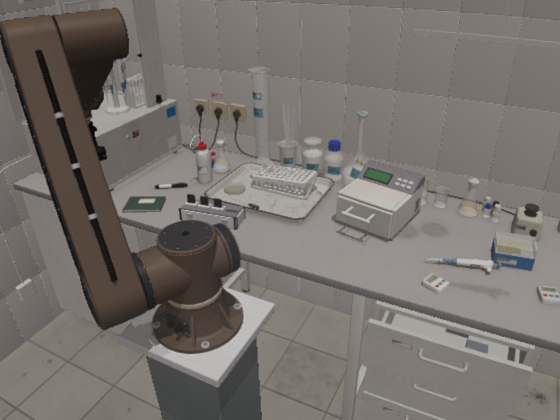

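View pics/side0.png

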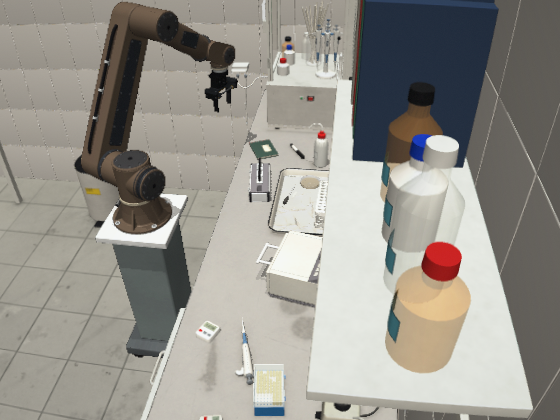

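View pics/wrist0.png

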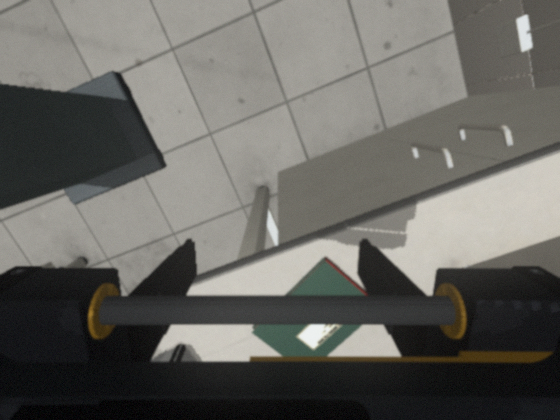

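The scene view shows the photometer at about (380,205) with its pull at (352,232). The filter case is at (212,213), the log book at (145,204) and the timer at (435,283). Next I locate them with the networks.

```bash
cat > h.py <<'E'
from cell import env, vision, job
import numpy as np, cv2
from scipy.spatial.transform import Rotation as Ro
def cam(n,save=None):
    s=env.state()
    p=vision.read_camera(n)
    if n=="wrist":
        T=np.eye(4); T[:3,:3]=Ro.from_euler('xyz',s["tcp_rot"]).as_matrix(); T[:3,3]=s["eef_pos"]
        W=T@p["tool_from_camera"]
        p["C"]=W[:3,3]; p["Rwc"]=W[:3,:3]
    else:
        p["Rwc"]=p["R"].T; p["C"]=-p["R"].T@p["t"]
    if save: cv2.imwrite(f"pics/{save}.png",p["pixels"][:,:,::-1])
    return p
def w(p,at): return p["Rwc"]@np.array(at)+p["C"]
def ray(p,px):
    K=p["intrinsics"]; d=np.array([(px[0]-K[0,2])/K[0,0],(px[1]-K[1,2])/K[1,1]])
    u=d.copy()
    for _ in range(20): u=d/(1+p["k1"]*(u@u))
    return p["Rwc"]@np.array([u[0],u[1],1])
def onz(p,px,z):
    r=ray(p,px); return p["C"]+r*(z-p["C"][2])/r[2]
def proj(p,X):
    c=p["Rwc"].T@(np.array(X,float)-p["C"]); u=c[:2]/c[2]; u=u*(1+p["k1"]*(u@u)); K=p["intrinsics"]
    return np.array([K[0,0]*u[0]+K[0,2],K[1,1]*u[1]+K[1,2]])
def find(p,q,n=4):
    out=[(round(d["confidence"],2),w(p,d["at"]).round(0)) for d in vision.find_in(p,q)[:n]]
    print(q,out); return out
E
python3 - <<'E'
from h import *
for n in ("scene","side"):
    p=cam(n); print(n)
    for q in ("filter_case","photometer","drawer_pull","filter1_mid","blank_mid","log_book","timer","pocket1","socket2"): find(p,q)
E
```

```text
scene
filter_case [(0.62, array([426., 219.,  37.])), (0.25, array([ 600., -274.,   84.]))]
photometer [(0.22, array([ 598., -277.,   77.]))]
drawer_pull [(0.62, array([ 602., -275.,   74.]))]
filter1_mid [(0.66, array([416., 556.,  14.])), (0.57, array([442., 335.,  69.])), (0.28, array([ 594., -270.,   75.]))]
blank_mid []
log_book [(0.6, array([419., 555.,  18.]))]
timer [(0.71, array([ 406., -556.,   19.]))]
pocket1 [(0.74, array([428., 223.,  37.]))]
socket2 [(0.9, array([ 595., -276.,   78.])), (0.67, array([421., 223.,  37.]))]
side
filter_case [(0.95, array([464., 204.,  47.]))]
photometer [(0.83, array([ 674., -352.,  122.])), (0.29, array([ 586., -294.,   92.]))]
drawer_pull [(0.65, array([ 584., -291.,   90.]))]
filter1_mid []
blank_mid []
log_book [(0.76, array([423., 545.,  11.])), (0.22, array([ 585., -291.,   92.]))]
timer [(0.6, array([ 422., -566.,   20.]))]
pocket1 [(0.76, array([464., 194.,  50.]))]
socket2 [(0.8, array([ 587., -291.,   89.]))]
```

```bash
python3 - <<'E'
import cv2,numpy as np
s=cv2.imread("pics/scene0.png"); d=cv2.imread("pics/side0.png")
a=cv2.resize(s[150:260,320:440],None,fx=4,fy=4,interpolation=3)
b=cv2.resize(s[180:240,160:260],None,fx=4,fy=4,interpolation=3)
cv2.imwrite("pics/z1.png",a);cv2.imwrite("pics/z2.png",b)
cv2.imwrite("pics/z3.png",cv2.resize(d[140:310,235:345],None,fx=3.5,fy=3.5,interpolation=3))
E
```

```text
(no output)
```

View pics/z1.png

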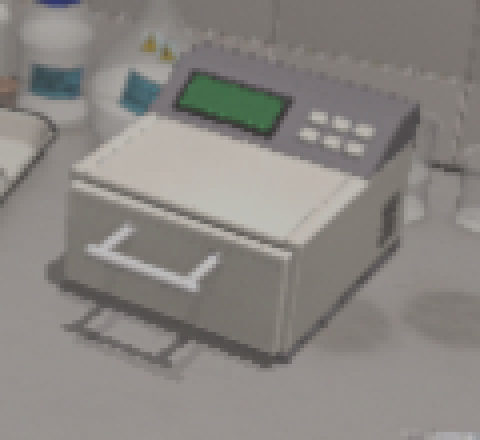

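View pics/z2.png

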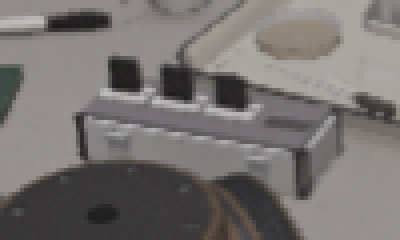

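View pics/z3.png

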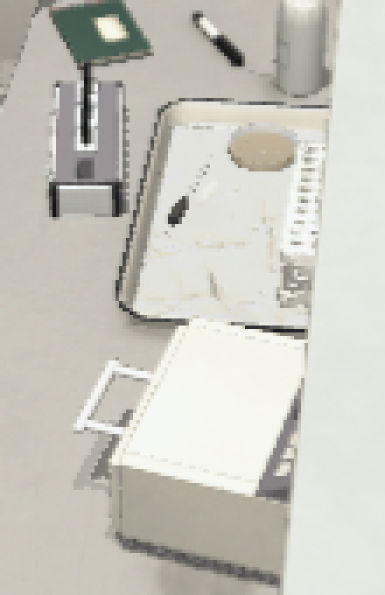

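```bash
python3 - <<'E'
from h import *
p=cam("scene"); s=cam("side")
def P(c,x0,y0,f,pts,z):
    q=[onz(c,((a[0]+.5)/f+x0-.5,(a[1]+.5)/f+y0-.5),z) for a in pts]
    for i in q: print(i.round(1),end=' ')
    if len(q)==2: e=q[1]-q[0]; print("len",np.linalg.norm(e).round(1),"dir",np.degrees(np.arctan2(e[1],e[0])).round(1),'mid',((q[0]+q[1])/2).round(1))
print("pull");P(p,320,150,4,[(92,248),(195,284)],88);P(s,235,140,3.5,[(114,363),(80,427)],88)
print("hood front");P(p,320,150,4,[(72,180),(297,245)],122);P(s,235,140,3.5,[(193,320),(115,464)],122)
print("case front top");P(p,160,180,4,[(79,114),(300,150)],50);print("case R end");P(p,160,180,4,[(300,150),(340,115)],50)
print("side: case end");P(s,235,140,3.5,[(51,186),(127,188)],50);print("case front");P(s,235,140,3.5,[(57,82),(51,186)],50)
E
```

```text
pull
[ 565.4 -207.    88. ] [ 547.  -303.7   88. ] len 98.4 dir -100.8 mid [ 556.2 -255.3   88. ]
[ 562.5 -209.3   88. ] [ 543.3 -305.7   88. ] len 98.4 dir -101.3 mid [ 552.9 -257.5   88. ]
hood front
[ 612.2 -169.7  122. ] [ 586.8 -375.2  122. ] len 207.0 dir -97.0 mid [ 599.5 -272.4  122. ]
[ 639.6 -171.7  122. ] [ 591.  -384.4  122. ] len 218.2 dir -102.9 mid [ 615.3 -278.1  122. ]
case front top
[396.5 359.1  50. ] [429.6 142.4  50. ] len 219.3 dir -81.3 mid [413.1 250.8  50. ]
case R end
[429.6 142.4  50. ] [497.  141.4  50. ] len 67.4 dir -0.8 mid [463.3 141.9  50. ]
side: case end
[433. 133.  50.] [524.1 139.6  50. ] len 91.3 dir 4.1 mid [478.5 136.3  50. ]
case front
[400.2 357.3  50. ] [433. 133.  50.] len 226.7 dir -81.7 mid [416.6 245.2  50. ]
```

```bash
cat >> h.py <<'E'
def go(x,y,z,yaw):
    s=env.state(); R=Ro.from_euler('xyz',s["tcp_rot"]).as_matrix()
    d=R.T@(np.array([x,y,z],float)-s["eef_pos"])
    y0=np.degrees(np.arctan2(R[1,0],R[0,0]))
    print("shift",d.round(1),"turn",round(-(((yaw-y0)+180)%360-180),1), "| tcp",s["eef_pos"].round(1),"yaw",y0.round(2),"z-axis",R[:,2].round(3))
E
python3 -c "
from h import *
go(450,210,260,8.5)"
```

```text
shift [-263.5  340.5  -45.4] turn 59.8 | tcp [231.1 580.7 214.6] yaw 68.3 z-axis [ 0.  0. -1.]
```

```bash
python3 -m pendant '[[-30,35,-10,8],[-65,85,-45,16],[-105,135,-45,25],[-145,185,-45,33],[-185,240,-45,42],[-225,290,-45,51],[-263,340,-45,60],[-263,340,-45,60]]'; python3 -m pendant '[[0,0,0,0]]'; python3 - <<'E'
from h import *
p=cam("wrist","w1")
for q in ("filter_case","filter1_mid","pocket1"): find(p,q,6)
go(450,210,260,8.5)
E
```

```text
t: 2.25
eef_pos: [451.1, 208.0, 259.8]
tcp_rot: [3.142, -0.0, 0.14]
ft_force: [0.6, -0.0, -0.0]
opening: 1.002
t: 2.38
eef_pos: [451.3, 207.6, 259.7]
tcp_rot: [-3.142, -0.0, 0.139]
ft_force: [-0.3, 1.5, 0.8]
opening: 1.002
filter_case [(0.64, array([458., 274.,  52.]))]
filter1_mid [(0.7, array([443., 333.,  56.]))]
pocket1 [(0.8, array([460., 266.,  49.]))]
shift [-0.3 -0.9 -0.2] turn -0.4 | tcp [450.5 209.2 259.8] yaw 8.14 z-axis [ 0.  0. -1.]
```

View pics/w1.png

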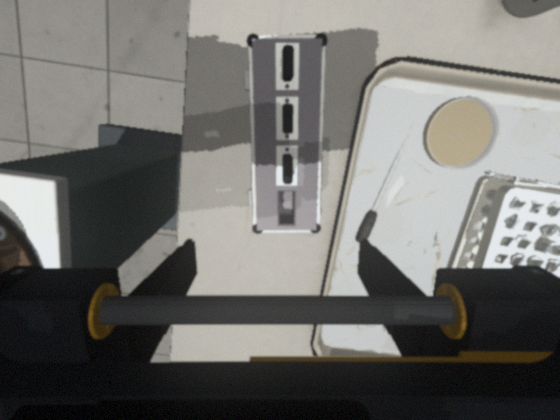

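The wrist view shows the case upright, with corners near (250,38), (325,36), (320,231) and (253,231). The filters are at (287,65), (287,117) and (287,168), and the empty pocket is at (286,207). All three filters are present.

```bash
python3 - <<'E'
from h import *
p=cam("wrist")
im=p["pixels"][:,:,::-1]
cv2.imwrite("pics/z4.png",cv2.resize(im[25:245,235:340],None,fx=2.7,fy=2.7,interpolation=3))
E
```

```text
(no output)
```

View pics/z4.png

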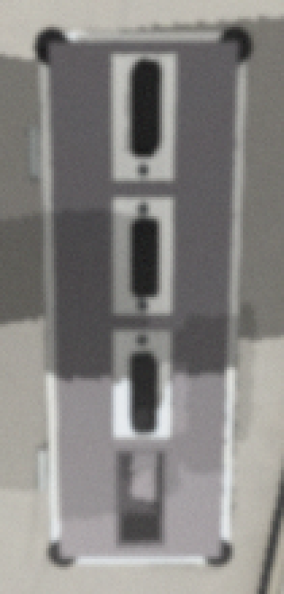

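```bash
python3 - <<'E'
from h import *
p=cam("wrist")
u=lambda a:((a[0]+.5)/2.7+235-.5,(a[1]+.5)/2.7+25-.5)
c=np.array([onz(p,u(a),50) for a in [(38,36),(250,32),(232,562),(50,563)]]);print(c.round(1))
print("lens",[np.linalg.norm(c[i]-c[(i+1)%4]).round(1) for i in range(4)],"mid",c.mean(0).round(1))
e=(c[0]+c[1]-c[2]-c[3]);print("yaw",np.degrees(np.arctan2(e[1],e[0]))-90)
for (x0,x1,y0,y1,z) in [(112,175,53,181,56),(112,174,196,315,56),(113,171,328,439,56),(118,164,452,545,50)]:
    q=np.array([onz(p,u(a),z) for a in [(x0,y0),(x1,y0),(x1,y1),(x0,y1)]]);print(q.mean(0).round(1),np.linalg.norm(q[0]-q[1]).round(1),np.linalg.norm(q[1]-q[2]).round(1))
E
```

```text
[[397.4 363.1  50. ]
 [481.4 376.5  50. ]
 [515.1 152.7  50. ]
 [429.3 139.9  50. ]]
lens [np.float64(85.0), np.float64(226.3), np.float64(86.8), np.float64(225.4)] mid [455.8 258.1  50. ]
yaw 8.350399639544364
[443.8 338.3  56. ] 25.0 47.6
[451.8 285.1  56. ] 25.8 48.4
[459.5 231.4  56. ] 25.1 49.1
[467.5 177.4  50. ] 21.1 45.2
```

```bash
python3 -c "
from h import *
go(546,-297,260,-11)"
```

```text
shift [ 2.290e+01  5.145e+02 -2.000e-01] turn 19.1 | tcp [450.6 209.1 259.8] yaw 8.13 z-axis [ 0.  0. -1.]
```

```bash
python3 -m pendant '[[3,60,0,2],[6,120,0,5],[9,180,0,8],[12,240,0,11],[15,300,0,14],[18,360,0,17],[21,420,0,19],[22,480,0,19]]' 0.47; python3 -m pendant '[[0,34,0,0],[0,34,0,0]]'; python3 - <<'E'
from h import *
p=cam("wrist","w2")
for q in ("drawer_pull",): find(p,q,6)
go(546,-297,260,-11)
print(env.state()["opening"])
E
```

```text
t: 3.68
eef_pos: [540.7, -264.1, 259.8]
tcp_rot: [-3.141, -0.001, -0.189]
ft_force: [0.4, 0.5, 0.4]
opening: 0.53
t: 3.92
eef_pos: [534.2, -298.8, 259.2]
tcp_rot: [-3.141, 0.0, -0.19]
ft_force: [0.0, 1.1, -0.5]
opening: 0.53
drawer_pull [(0.86, array([ 598., -250.,   98.]))]
shift [11.3 -1.8 -0.4] turn 0.2 | tcp [ 534.5 -296.7  259.6] yaw -10.8 z-axis [ 0.     0.001 -1.   ]
0.5311994612937126
```

View pics/w2.png

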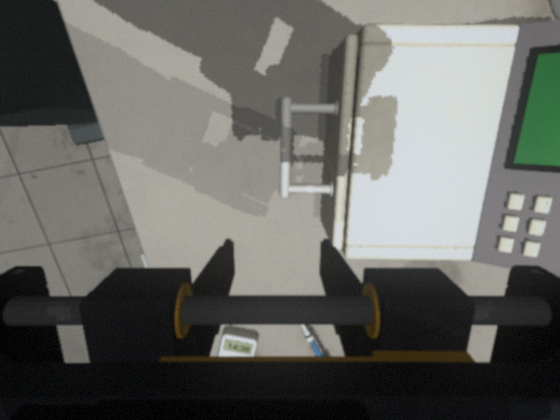

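The pull bar runs from (287,97) to (285,196), and the panel's front edge is near x≈345–350.

```bash
python3 - <<'E'
from h import *
p=cam("wrist")
im=p["pixels"][:,:,::-1]
cv2.imwrite("pics/z5.png",cv2.resize(im[15:265,265:535],None,fx=2.2,fy=2.2,interpolation=3))
def L(a,b,z):
    a,b=onz(p,a,z),onz(p,b,z);e=a-b;print(a.round(1),b.round(1),np.linalg.norm(e).round(1),"yaw",(np.degrees(np.arctan2(e[1],e[0]))-90).round(2),"mid",((a+b)/2).round(1))
L((286.5,97),(285,196),92)
L((362,25.5),(347,258),122)
E
```

```text
[ 562.4 -202.8   92. ] [ 542.3 -304.1   92. ] 103.2 yaw -11.23 mid [ 552.4 -253.4   92. ]
[ 636.1 -159.3  122. ] [ 595.7 -376.1  122. ] 220.5 yaw -10.57 mid [ 615.9 -267.7  122. ]
```

View pics/z5.png

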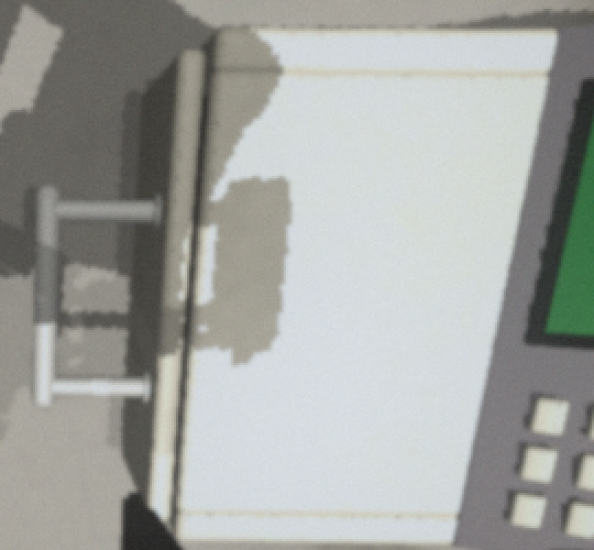

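```bash
python3 -c "
from h import *
go(553,-254.5,140,-11)"
```

```text
shift [ 10.2 -44.4 119.8] turn 0.2 | tcp [ 534.7 -296.3  259.8] yaw -10.75 z-axis [ 0.001  0.    -1.   ]
```

```bash
python3 -m pendant '[[5,-22,20,0],[10,-44,50,0],[10,-44,90,0],[10,-44,120,0],[10,-44,120,0]]'; python3 - <<'E'
from h import *
p=cam("scene")
cv2.imwrite("pics/s3.png",cv2.resize(p["pixels"][120:270,300:450,::-1],None,fx=4,fy=4,interpolation=3))
p=cam("wrist","w3")
go(553,-254.5,69,-11)
print(proj(p,(553,-254.5,88)))
E
```

```text
t: 4.7
eef_pos: [552.4, -253.0, 138.5]
tcp_rot: [-3.14, 0.003, -0.186]
ft_force: [0.0, 0.4, 0.6]
opening: 0.529
shift [-0.4  0.4 72. ] turn 0.3 | tcp [ 553.4 -254.2  141. ] yaw -10.69 z-axis [ 0.001 -0.    -1.   ]
[277.05471704 226.47810158]
```

View pics/s3.png

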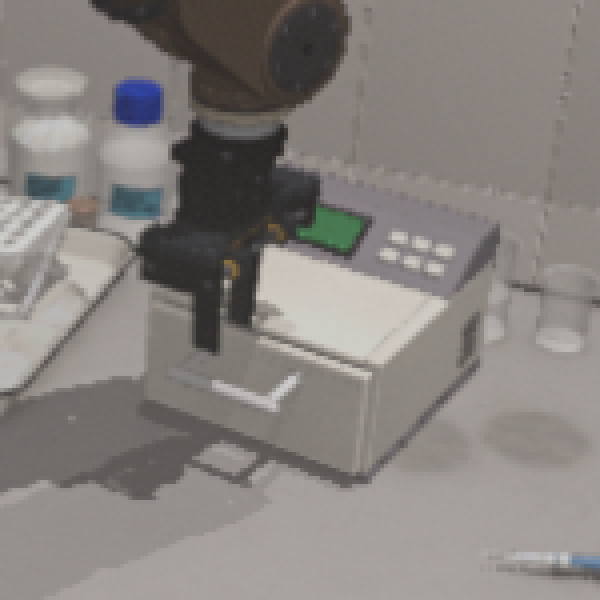

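View pics/w3.png

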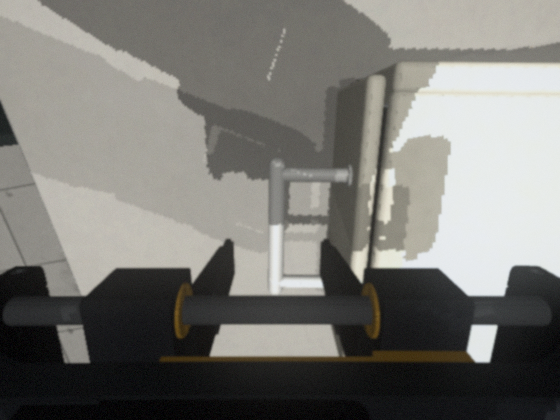

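The bar is centred at (276,226), where I predicted (277,226). Next I descend and grip.

```bash
python3 -m pendant '[[0,0,20,0],[0,0,45,0],[0,0,65,0],[0,0,71,0],[0,0,71,0]]'; python3 -m pendant '[[0,0,0,0],[0,0,0,0],[0,0,0,0],[0,0,0,0],[0,0,0,0]]' 1; python3 -c "
from h import *
go(553,-254.5,69,-11)"
```

```text
t: 5.42
eef_pos: [554.0, -254.3, 71.0]
tcp_rot: [3.141, -0.003, -0.186]
ft_force: [-0.2, 0.4, 0.2]
opening: 0.527
t: 6.05
eef_pos: [552.5, -254.0, 71.0]
tcp_rot: [-3.141, 0.001, -0.186]
ft_force: [-8.6, -0.7, 6.4]
opening: 0.118
shift [0.6 0.4 2. ] turn 0.3 | tcp [ 552.5 -254.    71. ] yaw -10.67 z-axis [-0.001  0.001 -1.   ]
```

```bash
python3 -m pendant '[[-12,0,0,0],[-30,0,0,0],[-50,0,0,0],[-70,0,0,0],[-90,0,0,0],[-110,0,0,0],[-127,-1,0,0],[-137,-1,0,0]]'; python3 -m pendant '[[-4,0,0,0],[-6,0,0,0],[-6,0,0,0],[-6,0,0,0]]';  python3 - <<'E'
from h import *
p=cam("scene")
cv2.imwrite("pics/s4.png",cv2.resize(p["pixels"][120:270,300:450,::-1],None,fx=4,fy=4,interpolation=3))
s=env.state();print(s["eef_pos"],np.hypot(*(s["eef_pos"][:2]-[552.5,-254.])),s["ft_force"],s["opening"])
E
```

```text
t: 7.05
eef_pos: [416.7, -226.3, 71.0]
tcp_rot: [-3.14, 0.003, -0.186]
ft_force: [-0.5, 9.0, 1.1]
opening: 0.121
t: 7.55
eef_pos: [415.1, -226.2, 71.1]
tcp_rot: [-3.141, -0.006, -0.188]
ft_force: [30.3, 9.3, -17.9]
opening: 0.117
[ 415.06126248 -226.1363089    71.08494584] 140.2347740456415 [ 29.93970948   9.19645491 -18.17662002] 0.12036438424996551
```

View pics/s4.png

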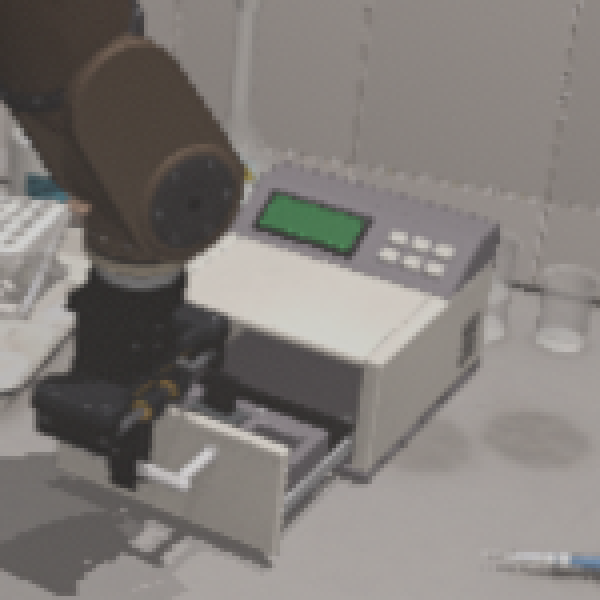

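The drawer travelled 140.2 mm and met the stop, and the picture shows it open. I'll ease the tension, release and lift.

```bash
python3 -m pendant '[[1,0,0,0],[1,0,0,0],[1,0,0,0]]'; python3 -m pendant '[[0,0,0,0],[0,0,0,0],[0,0,0,0],[0,0,-10,0],[0,0,-60,0],[0,0,-110,0],[0,0,-110,0]]' 0.47; python3 -c "
from h import *
s=env.state()
# socket2 est
for yaw in(-11,-11.4):
  a=np.radians(yaw);print(np.array([415.3,-226.2])+127*np.array([np.cos(a),np.sin(a)]))
go(538-8,-251-42,240,-11.2)"
```

```text
t: 7.98
eef_pos: [415.3, -226.0, 71.0]
tcp_rot: [-3.141, -0.005, -0.188]
ft_force: [-3.8, 2.9, 1.2]
opening: 0.115
t: 8.85
eef_pos: [416.0, -226.8, 184.7]
tcp_rot: [3.139, -0.011, -0.188]
ft_force: [0.3, -0.3, -0.1]
opening: 0.528
[ 539.9666523  -250.43274241]
[ 539.79443918 -251.30248223]
shift [125.   43.9 -53.9] turn 0.4 | tcp [ 416.  -226.8  184.7] yaw -10.76 z-axis [ 0.01  -0.004 -1.   ]
```

```bash
python3 -m pendant '[[30,10,-54,0],[80,25,-54,0],[115,44,-54,0],[125,44,-54,0],[125,44,-54,0]]'; python3 - <<'E'
from h import *
p=cam("wrist","w5")
for q in ("blank_mid","socket1"): find(p,q,6)
im=p["pixels"][:,:,::-1]
cv2.imwrite("pics/z6.png",cv2.resize(im[0:265,170:470],None,fx=2.2,fy=2.2,interpolation=3))
s=env.state();print(s["eef_pos"],s["tcp_rot"])
E
```

```text
t: 9.48
eef_pos: [529.6, -292.6, 239.1]
tcp_rot: [3.14, -0.009, -0.188]
ft_force: [0.7, -0.3, -0.1]
opening: 0.529
blank_mid [(0.84, array([ 551., -248.,   74.]))]
socket1 [(0.93, array([ 524., -241.,   67.]))]
[ 529.20129285 -292.45372021  240.12289   ] [ 3.13964274 -0.01035423 -0.18758991]
```

View pics/z6.png

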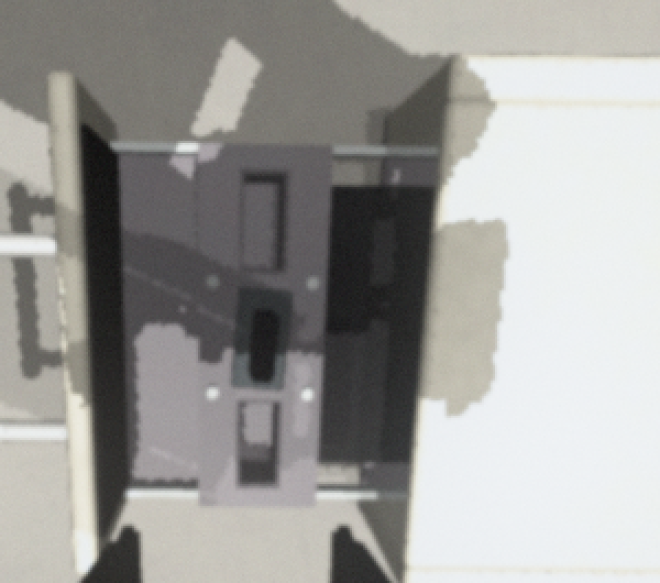

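```bash
python3 - <<'E'
from h import *
p=cam("wrist")
u=lambda a:((a[0]+.5)/2.2+170-.5,(a[1]+.5)/2.2-.5)
for (x0,x1,y0,y1,z) in [(239,288,173,271,64),(232.5,291,288,388,70),(237.5,279,401,487,64)]:
    q=np.array([onz(p,u(a),z) for a in [(x0,y0),(x1,y0),(x1,y1),(x0,y1)]]);print(q.mean(0).round(1),np.linalg.norm(q[0]-q[1]).round(1),np.linalg.norm(q[1]-q[2]).round(1))
print((onz(p,u((264,344)),104)))
a=onz(p,u((212,282)),64),onz(p,u((212,394)),64),onz(p,u((313,283)),64),onz(p,u((307,395)),64)
print(np.array(a).round(1), np.mean(a,0))
E
```

```text
[ 561.4 -203.5   64. ] 22.8 43.8
[ 550.8 -256.2   70. ] 28.0 48.3
[ 539.6 -310.    64. ] 21.1 46.2
[ 550.56625507 -254.40826848  104.        ]
[[ 532.1 -225.4   64. ]
 [ 521.3 -279.3   64. ]
 [ 580.2 -235.1   64. ]
 [ 568.6 -289.    64. ]] [ 550.5597725  -257.19206092   64.        ]
```

The drawer sockets measure 43×20 mm. Sockets 1 and 3 are 108.7 mm apart (expected 108), and the blank's flange sits midway at (550.7,-256.3). These agree with the given sizes, so I'll grasp the blank.

```bash
python3 -c "
from h import *
go(550.7,-256.4,130,-11.5);go(550.7,-256.4,73,-11.5)"
```

```text
shift [ 13.1 -39.8 110.4] turn 0.7 | tcp [ 529.3 -292.6  240.3] yaw -10.75 z-axis [ 0.01  -0.004 -1.   ]
shift [ 12.4 -39.9 167.4] turn 0.7 | tcp [ 529.3 -292.6  240.3] yaw -10.75 z-axis [ 0.01  -0.004 -1.   ]
```

```bash
python3 -m pendant '[[7,-20,20,0.4],[13,-40,60,0.7],[13,-40,90,0.7],[13,-40,110,0.7],[13,-40,110,0.7]]'; python3 -m pendant '[[0,0,0,0],[0,0,0,0]]'; python3 - <<'E'
from h import *
p=cam("wrist","w6")
go(550.7,-256.4,73,-11.5)
print(proj(p,(550.7,-256.4,104)))
E
```

```text
t: 10.3
eef_pos: [549.8, -255.6, 129.5]
tcp_rot: [3.14, -0.009, -0.2]
ft_force: [0.8, 0.5, 0.8]
opening: 0.532
t: 10.55
eef_pos: [550.0, -255.8, 130.7]
tcp_rot: [3.14, -0.01, -0.2]
ft_force: [-0.1, 0.4, -0.5]
opening: 0.529
shift [ 0.2  0.4 57.5] turn 0.0 | tcp [ 550.  -255.8  130.5] yaw -11.45 z-axis [ 0.009 -0.004 -1.   ]
[277.56470171 238.4342544 ]
```

View pics/w6.png

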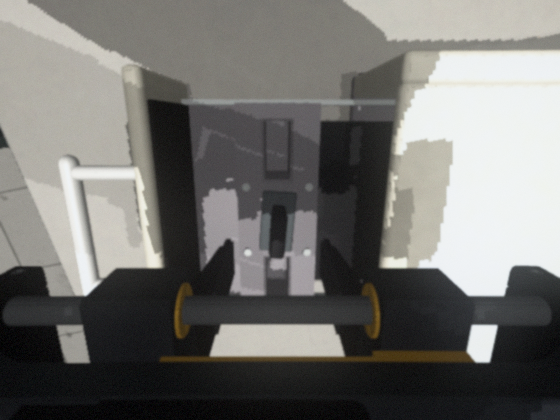

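```bash
python3 - <<'E'
from h import *
p=cam("wrist")
im=p["pixels"][:,:,::-1].copy()
z=cv2.resize(im[100:300,220:340],None,fx=4,fy=4,interpolation=3)
z=cv2.convertScaleAbs(z,alpha=2,beta=20)
a=np.radians(-11.5);X=np.array([np.cos(a),np.sin(a)]);Y=np.array([-X[1],X[0]])
def box(cx,cy,w,h,zz,col):
    pts=[proj(p,np.r_[np.array([cx,cy])+sx*w/2*X+sy*h/2*Y,zz]) for sx,sy in((-1,-1),(1,-1),(1,1),(-1,1))]
    pts=((np.array(pts)-[220,100]+.5)*4-.5).astype(int); cv2.polylines(z,[pts.reshape(-1,1,2)],True,col,1)
box(550.7,-256.4,26,48,70,(0,255,0)); box(550.7,-256.4,10,30,104,(0,0,255)); box(561.4,-203.5,19,43,64,(255,255,0)); box(539.6,-310,19,43,64,(255,255,0))
cv2.imwrite("pics/z7.png",z[:,:,:])
E
```

```text
(no output)
```

View pics/z7.png

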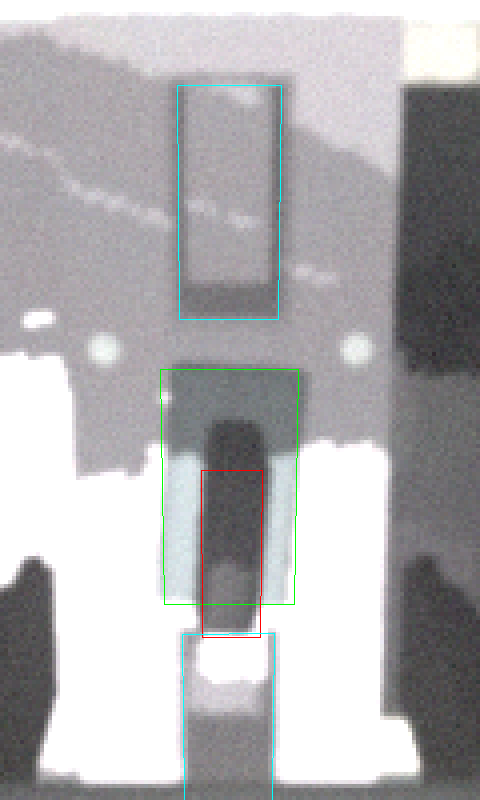

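The overlay fits the blank's flange, its tab and sockets 1 and 3 to within about 1 mm, with the actual parts about 0.7 mm further along +x. I descend and grip.

```bash
python3 -m pendant '[[0,0,20,0],[1,0,40,0],[1,0,57.5,0],[1,0,57.5,0],[1,0,57.5,0]]'; python3 -m pendant '[[0,0,0,0],[0,0,0,0],[0,0,0,0],[0,0,0,0],[0,0,0,0]]' 1; python3 -c "
from h import *
go(550.7,-256.4,73,-11.5);print(env.state()['ft_force'])"
```

```text
t: 11.28
eef_pos: [551.7, -256.3, 73.4]
tcp_rot: [3.14, -0.01, -0.2]
ft_force: [1.3, 0.3, -0.8]
opening: 0.53
t: 11.9
eef_pos: [551.7, -256.3, 73.5]
tcp_rot: [3.14, -0.01, -0.2]
ft_force: [-0.4, -0.0, 0.9]
opening: 0.109
shift [-0.9  0.3  0.5] turn 0.0 | tcp [ 551.7 -256.3   73.5] yaw -11.45 z-axis [ 0.01  -0.004 -1.   ]
[-0.37119512 -0.03552898  0.86893045]
```

```bash
python3 -m pendant '[[0,0,-8,0],[0,0,-25,0],[0.5,0,-45,0],[1,0,-75,0],[1,0,-100,0],[1,0,-100,0]]'; python3 - <<'E'
from h import *
p=cam("wrist","w7")
s=env.state();print(s["opening"],s["ft_force"])
go(467.5,177.4,175,8.35)
E
```

```text
t: 12.65
eef_pos: [552.4, -256.5, 176.1]
tcp_rot: [3.138, -0.014, -0.2]
ft_force: [-0.3, -0.5, -2.2]
opening: 0.104
0.10011918840450737 [-0.37511553  0.66212404 -2.02826719]
shift [-168.7 -408.2   -3.6] turn -19.8 | tcp [ 551.8 -256.2  174.4] yaw -11.45 z-axis [ 0.011 -0.005 -1.   ]
```

View pics/w7.png

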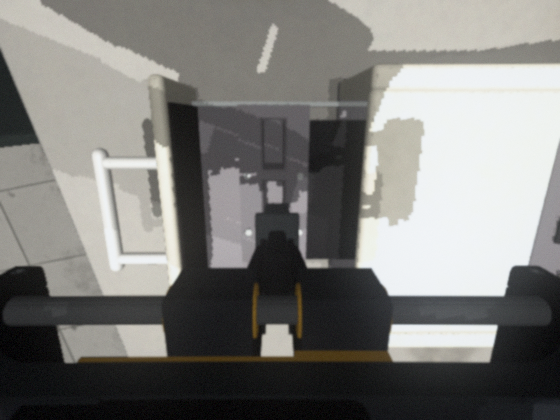

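The blank is held clear and the drawer stays out. I carry it to just short of the case and re-look before placing.

```bash
python3 -c "
from h import *
go(476,118,180,8.35)"
```

```text
shift [-148.5 -351.7   -8.2] turn -19.8 | tcp [ 551.8 -256.2  174.4] yaw -11.45 z-axis [ 0.011 -0.005 -1.   ]
```

```bash
python3 -m pendant '[[-20,-40,-8,-2],[-42,-95,-8,-5],[-64,-150,-8,-8],[-86,-205,-8,-12],[-108,-260,-8,-15],[-130,-310,-8,-18],[-148,-345,-8,-19.8],[-148,-352,-8,-19.8]]';python3 -m pendant '[[0,0,0,0],[0,0,0,0]]'; cat >> h.py <<'E'
def overlay(p,boxes,crop,f,name,gain=1.0):
    x0,y0,x1,y1=crop
    z=cv2.resize(p["pixels"][y0:y1,x0:x1,::-1],None,fx=f,fy=f,interpolation=3)
    z=cv2.convertScaleAbs(z,alpha=gain,beta=10)
    for (cx,cy,w_,h_,zz,yaw,col) in boxes:
        a=np.radians(yaw);X=np.array([np.cos(a),np.sin(a)]);Y=np.array([-X[1],X[0]])
        pts=[proj(p,np.r_[np.array([cx,cy])+sx*w_/2*X+sy*h_/2*Y,zz]) for sx,sy in((-1,-1),(1,-1),(1,1),(-1,1))]
        pts=((np.array(pts)-[x0,y0]+.5)*f-.5).round().astype(int); cv2.polylines(z,[pts.reshape(-1,1,2)],True,col,1)
    cv2.imwrite(f"pics/{name}.png",z)
G,R_,C_=(0,255,0),(0,0,255),(255,255,0)
E
python3 - <<'E'
from h import *
p=cam("wrist")
s=env.state();print(s["opening"],s["ft_force"])
a=8.35
overlay(p,[(467.5,177.4,19,43,50,a,C_),(459.5,231.4,26,48,56,a,G),(455.7,258.1,86,230,50,a,R_)],(190,0,350,270),3,"o1")
go(467.5,177.4,175,8.35)
E
```

```text
t: 13.7
eef_pos: [475.3, 120.1, 179.0]
tcp_rot: [3.135, -0.009, 0.149]
ft_force: [-0.0, -0.5, -1.6]
opening: 0.102
t: 13.95
eef_pos: [475.4, 119.3, 178.6]
tcp_rot: [3.135, -0.008, 0.148]
ft_force: [0.0, -0.2, -1.3]
opening: 0.104
0.1043943745024534 [-0.06097954 -0.51292344 -1.52680671]
shift [  0.7 -58.8   3.4] turn 0.1 | tcp [475.4 119.2 178.7] yaw 8.45 z-axis [ 0.009 -0.005 -1.   ]
```

View pics/o1.png

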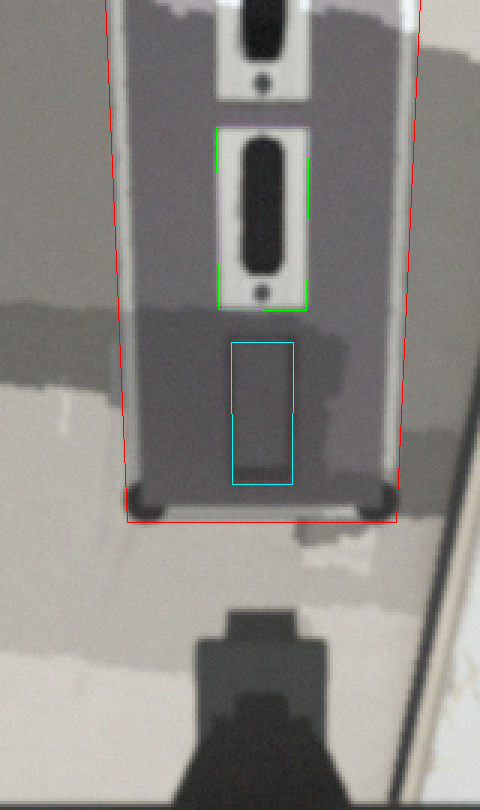

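The case has not moved: all overlays coincide. I place the blank in pocket 4.

```bash
python3 -m pendant '[[0.5,-20,0,0],[0.7,-45,0,0],[0.7,-59,10,0],[0.7,-59,40,0],[0.7,-59,68,0],[0.7,-59,68,0],[0.7,-59,68,0]]'; python3 - <<'E'
from h import *
p=cam("wrist")
s=env.state();print(s["opening"],s["ft_force"])
a=8.35
t=s["eef_pos"]
overlay(p,[(467.5,177.4,19,43,50,a,C_),(459.5,231.4,26,48,56,a,G),(t[0],t[1],26,48,t[2]-3.5,a,G)],(190,0,360,290),2.7,"o2")
go(467.5,177.4,105,8.35)
go(467.5,177.4,59.5,8.35)
E
```

```text
t: 14.88
eef_pos: [468.4, 177.1, 110.8]
tcp_rot: [3.135, -0.008, 0.147]
ft_force: [0.7, 0.5, -2.3]
opening: 0.105
0.10342939505257186 [ 0.31944619  0.49652173 -1.52049318]
shift [-1.1 -0.4  6.2] turn 0.1 | tcp [468.6 177.2 111.2] yaw 8.43 z-axis [ 0.01  -0.005 -1.   ]
shift [-1.5 -0.6 51.6] turn 0.1 | tcp [468.6 177.2 111.2] yaw 8.43 z-axis [ 0.01  -0.005 -1.   ]
```

View pics/o2.png

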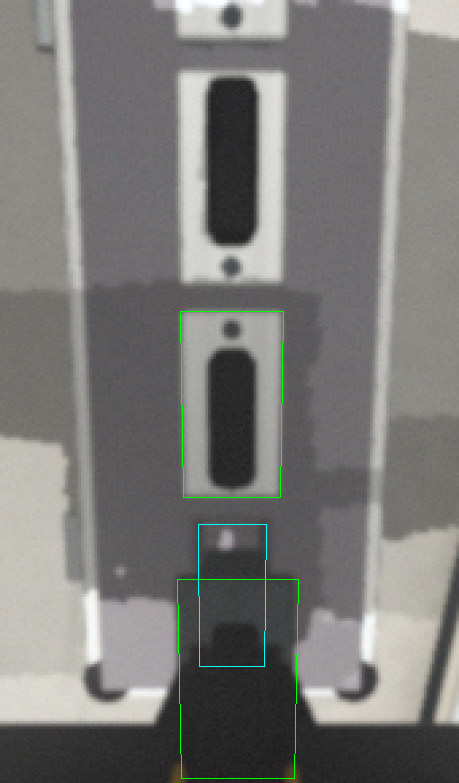

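```bash
python3 -m pendant '[[-1.2,-0.4,0,0],[-1.2,-0.4,10,0],[-1.3,-0.5,20,0],[-1.4,-0.5,30,0],[-1.5,-0.6,40,0],[-1.5,-0.6,48,0],[-1.5,-0.6,52,0],[-1.5,-0.6,52,0]]'; python3 -c "
from h import *
s=env.state();print(s['opening'],s['ft_force'])
go(467.5,177.4,59.5,8.35)"
```

```text
t: 15.92
eef_pos: [467.4, 177.3, 59.3]
tcp_rot: [3.135, -0.009, 0.147]
ft_force: [-1.4, -1.1, 2.5]
opening: 0.104
0.10367602981887171 [-1.40181356 -1.07437769  2.51180058]
shift [ 0.1 -0.1 -0.2] turn 0.1 | tcp [467.4 177.3  59.3] yaw 8.44 z-axis [ 0.01  -0.005 -1.   ]
```

```bash
python3 -m pendant '[[0,0,0,0],[0,0,0,0],[0,0,0,0],[0,0,-15,0],[0,0,-55,0],[0,15,-100,0],[0,25,-130,0],[0,25,-130,0]]' 0.47; python3 - <<'E'
from h import *
p=cam("wrist")
s=env.state();print(s["opening"],s["ft_force"],s["eef_pos"])
a=8.35
overlay(p,[(467.5,177.4,26,48,56,a,G),(459.5,231.4,26,48,56,a,G),(451.8,285.1,26,48,56,a,G),(443.8,338.3,26,48,56,a,G)],(180,0,370,280),2.7,"o3",1.4)
E
```

```text
t: 16.92
eef_pos: [470.6, 153.0, 192.3]
tcp_rot: [3.136, -0.014, 0.147]
ft_force: [-0.4, 0.6, -0.7]
opening: 0.534
0.5325212752234867 [ 0.10507423  0.31973991 -0.01821439] [469.94877834 153.13158728 190.70670232]
```

View pics/o3.png

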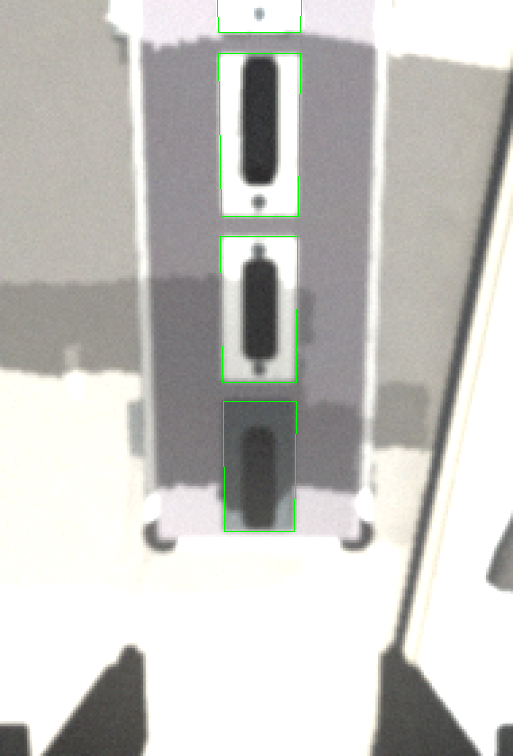

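The blank's flange lies exactly in the green seated outline at pocket 4. Next is the filter at (459.5,231.4).

```bash
python3 -c "
from h import *
go(459.5,231.4,110,8.35);go(459.5,231.4,60,8.35)"
```

```text
shift [  0.2 -79.4  80.2] turn 0.1 | tcp [469.9 153.1 190.7] yaw 8.4 z-axis [ 0.012 -0.004 -1.   ]
shift [ -0.4 -79.7 130.2] turn 0.1 | tcp [469.9 153.1 190.7] yaw 8.4 z-axis [ 0.012 -0.004 -1.   ]
```

```bash
python3 -m pendant '[[0,-30,0,0],[0,-65,10,0],[0.2,-79.5,40,0],[0.2,-79.5,80,0],[0,-79.6,105,0],[-0.4,-79.7,125,0],[-0.4,-79.7,130.5,0],[-0.4,-79.7,130.5,0]]'; python3 -m pendant '[[0,0,0,0],[0,0,0,0],[0,0,0,0],[0,0,0,0],[0,0,0,0]]' 1; python3 -c "
from h import *
go(459.5,231.4,60,8.35);print(env.state()['ft_force'])"
```

```text
t: 17.98
eef_pos: [459.3, 231.4, 59.5]
tcp_rot: [3.135, -0.011, 0.147]
ft_force: [0.1, -0.2, -0.4]
opening: 0.53
t: 18.6
eef_pos: [459.4, 231.4, 59.6]
tcp_rot: [3.135, -0.011, 0.147]
ft_force: [-0.0, 0.3, 0.8]
opening: 0.101
shift [ 0.1  0.1 -0.4] turn 0.1 | tcp [459.4 231.4  59.6] yaw 8.41 z-axis [ 0.012 -0.005 -1.   ]
[-0.03469568  0.28695687  0.79968284]
```

```bash
python3 -m pendant '[[0,0,-8,0],[0.3,0,-25,0],[0.6,0,-45,0],[1,0,-80,0],[1.4,0,-122,0],[1.4,0,-122,0]]'; python3 -c "
from h import *
s=env.state();print(s['opening'],s['ft_force'])
go(528,-369,182,-11.5)"
```

```text
t: 19.35
eef_pos: [460.3, 232.6, 184.6]
tcp_rot: [3.137, -0.016, 0.147]
ft_force: [0.5, 0.3, -1.2]
opening: 0.098
0.09816382613132024 [ 0.45770492  0.26749423 -1.20960069]
shift [-21.1 605.    5.3] turn 19.9 | tcp [460.3 232.6 184.6] yaw 8.42 z-axis [ 0.017 -0.003 -1.   ]
```

```bash
python3 -m pendant '[[-1,45,3,1],[-3,100,3,3],[-5,155,3,5],[-7,210,3,7],[-9,265,3,9],[-11,320,3,11],[-13,375,3,13],[-15,430,3,15]]';  python3 -c "
from h import *
s=env.state();print(s['opening'],s['ft_force'])
go(528,-369,182,-11.5)"
```

```text
t: 20.35
eef_pos: [508.0, -196.7, 182.8]
tcp_rot: [3.141, -0.016, -0.116]
ft_force: [0.5, -0.5, -1.0]
opening: 0.107
0.10711999624049813 [ 0.50869857 -0.50360246 -1.02199441]
shift [ 39.9 168.8   1.5] turn 4.8 | tcp [ 508.  -196.7  182.8] yaw -6.66 z-axis [ 0.016 -0.002 -1.   ]
```

```bash
python3 -m pendant '[[12,55,1,2],[25,110,1,4],[37,160,1,4.8],[40,169,1,4.8],[40,169,1,4.8]]'; python3 - <<'E'
from h import *
p=cam("wrist")
s=env.state();print(s["opening"],s["ft_force"],s["eef_pos"])
a=-11.5
overlay(p,[(562,-203.5,19,43,64,a,C_),(551.2,-256.6,19,43,64,a,C_),(540.3,-310,19,43,64,a,C_)],(180,0,370,280),2.7,"o4",1.4)
go(540.3,-310,125,-11.5)
E
```

```text
t: 20.98
eef_pos: [527.6, -368.8, 181.4]
tcp_rot: [-3.139, -0.014, -0.201]
ft_force: [-1.1, 0.9, -0.9]
opening: 0.106
0.10431009333776761 [ 0.31715349  0.31392053 -0.53339993] [ 527.74066757 -368.08977516  181.79806838]
shift [ -0.  -59.3  56.9] turn 0.1 | tcp [ 527.7 -368.1  181.8] yaw -11.44 z-axis [ 0.015 -0.001 -1.   ]
```

View pics/o4.png

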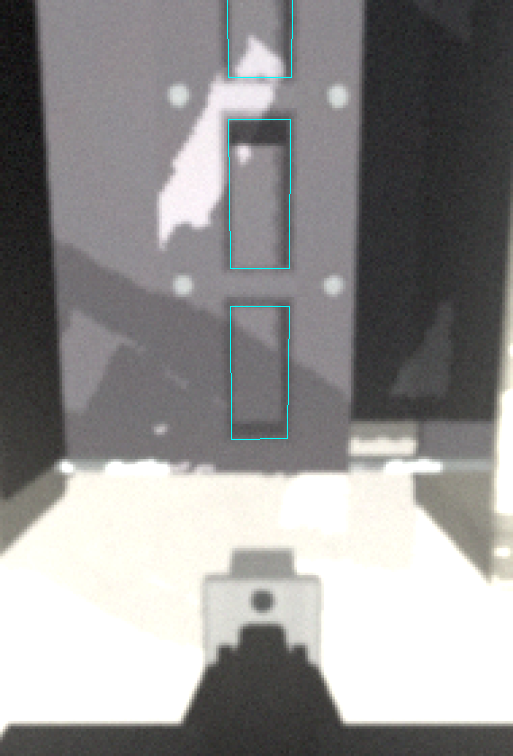

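Socket outlines match and the filter is still held. I move over socket 3.

```bash
python3 -m pendant '[[0,-20,0,0],[0,-48,5,0],[0,-59.3,25,0],[0,-59.3,50,0],[0,-59.3,60,0],[0,-59.3,60,0],[0,-59.3,60,0]]'; python3 - <<'E'
from h import *
p=cam("wrist")
s=env.state();print(s["opening"],s["ft_force"],s["eef_pos"])
a=-11.5;t=s["eef_pos"]
overlay(p,[(562,-203.5,19,43,64,a,C_),(551.2,-256.6,19,43,64,a,C_),(540.3,-310,19,43,64,a,C_),(t[0],t[1],26,48,t[2]-3.6,a,G)],(180,0,370,290),2.7,"o5",1.4)
go(540.3,-310,73.5,-11.5)
E
```

```text
t: 21.9
eef_pos: [540.7, -309.9, 122.9]
tcp_rot: [-3.14, -0.016, -0.2]
ft_force: [0.9, -0.4, -1.3]
opening: 0.106
0.10267487609157036 [-0.39403395  0.1188364  -1.54830754] [ 540.68346478 -310.09411518  122.88270352]
shift [-1.2  0.1 49.4] turn 0.1 | tcp [ 540.7 -310.1  122.9] yaw -11.44 z-axis [ 0.016 -0.002 -1.   ]
```

View pics/o5.png

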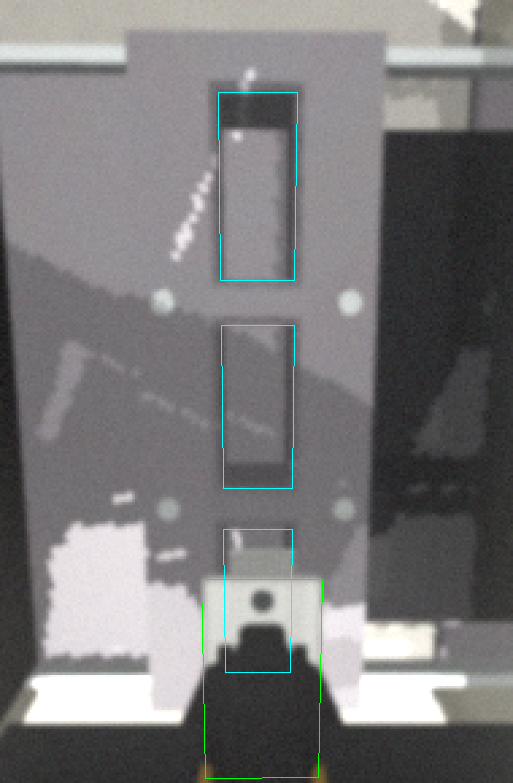

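```bash
python3 -m pendant '[[-1.2,0,3,0],[-1.2,0,10,0],[-1.3,0.1,20,0],[-1.3,0.1,30,0],[-1.2,0.1,40,0],[-1.2,0.1,47,0],[-1.2,0.1,50,0],[-1.2,0.1,50,0]]'; python3 -c "
from h import *
s=env.state();print(s['opening'],s['ft_force'])
go(540.3,-310,73.5,-11.5)"
```

```text
t: 22.95
eef_pos: [540.3, -310.0, 73.6]
tcp_rot: [-3.14, -0.016, -0.2]
ft_force: [-2.5, 1.8, 6.8]
opening: 0.106
0.10622003274450838 [-2.45323977  1.83465942  6.81721665]
shift [ 0.  -0.   0.1] turn 0.1 | tcp [ 540.3 -310.    73.6] yaw -11.44 z-axis [ 0.016 -0.002 -1.   ]
```

```bash
python3 -m pendant '[[0,0,0,0],[0,0,0,0],[0,0,0,0],[0,0,-15,0],[0.8,0,-55,0],[1.5,15,-100,0],[1.5,25,-130,0],[1.5,25,-130,0]]' 0.47; python3 - <<'E'
from h import *
p=cam("wrist")
s=env.state();print(s["opening"],s["ft_force"],s["eef_pos"])
a=-11.5
overlay(p,[(562,-203.5,19,43,64,a,C_),(551.2,-256.6,19,43,64,a,C_),(540.3,-310,26,48,70,a,G)],(180,0,370,280),2.7,"o6",1.2)
go(460,231,200,8.35)
E
```

```text
t: 23.95
eef_pos: [535.3, -335.6, 206.9]
tcp_rot: [3.141, -0.021, -0.2]
ft_force: [-0.5, -0.6, -0.8]
opening: 0.532
0.5334665485070126 [ 0.86028117 -0.50189291 -0.17169071] [ 534.76831896 -334.79653111  204.94652298]
shift [-185.8 -539.6    1.8] turn -19.8 | tcp [ 534.8 -334.8  204.9] yaw -11.46 z-axis [ 0.018 -0.003 -1.   ]
```

View pics/o6.png

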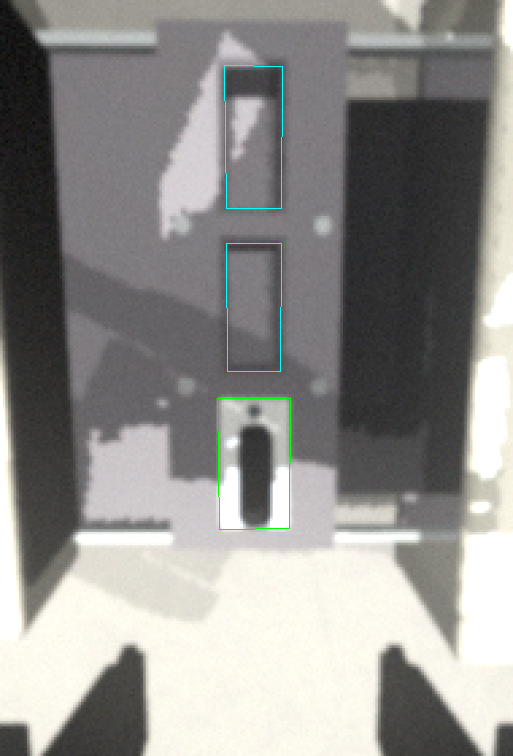

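The filter is seated in socket 3, its flange matching the outline. I go back for the next one.

```bash
python3 -m pendant '[[-18,-50,2,-2],[-36,-105,2,-4],[-54,-160,2,-6],[-73,-215,2,-8],[-91,-270,2,-10],[-110,-325,2,-12],[-128,-380,2,-14],[-146,-430,2,-16]]'; python3 -c "
from h import *
go(460,231,200,8.35)"
```

```text
t: 25.0
eef_pos: [476.0, 117.7, 199.7]
tcp_rot: [3.137, -0.016, 0.081]
ft_force: [0.3, -1.0, 0.4]
opening: 0.527
shift [  -6.8 -114.2   -0.9] turn -3.7 | tcp [476.  117.7 199.7] yaw 4.63 z-axis [ 0.016 -0.003 -1.   ]
```

```bash
python3 -m pendant '[[-3,-45,-1,-2],[-6,-95,-1,-3.5],[-7,-114,-1,-3.7],[-7,-114,-1,-3.7],[-7,-114,-1,-3.7]]'; python3 - <<'E'
from h import *
p=cam("wrist")
a=8.35
overlay(p,[(467.5,177.4,26,48,56,a,G),(459.5,231.4,19,43,50,a,C_),(451.8,285.1,26,48,56,a,G),(443.8,338.3,26,48,56,a,G)],(180,0,370,280),2.7,"o7",1.2)
go(451.8,285.1,120,8.35)
go(451.8,285.1,60,8.35)
E
```

```text
t: 25.62
eef_pos: [459.8, 229.8, 199.7]
tcp_rot: [3.136, -0.015, 0.145]
ft_force: [-0.7, -0.2, -0.6]
opening: 0.535
shift [ -1.3 -56.5  79.5] turn -0.1 | tcp [460.  229.7 199.9] yaw 8.26 z-axis [ 0.016 -0.004 -1.   ]
shift [ -2.2 -56.8 139.5] turn -0.1 | tcp [460.  229.7 199.9] yaw 8.26 z-axis [ 0.016 -0.004 -1.   ]
```

View pics/o7.png

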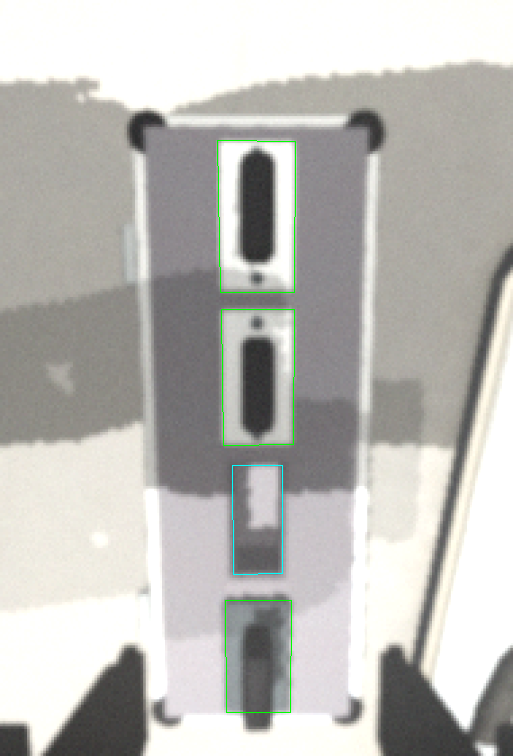

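The case is unmoved. I pick the middle filter.

```bash
python3 -m pendant '[[-1,-25,5,0],[-1.2,-50,30,0],[-1.3,-56.5,70,0],[-1.6,-56.6,100,0],[-2,-56.7,125,0],[-2.2,-56.8,137,0],[-2.2,-56.8,139.5,0],[-2.2,-56.8,139.5,0]]'; python3 -m pendant '[[0,0,0,0],[0,0,0,0],[0,0,0,0],[0,0,0,0],[0,0,0,0]]' 1; python3 -c "
from h import *
go(451.8,285.1,60,8.35);print(env.state()['ft_force'])"
```

```text
t: 26.68
eef_pos: [452.2, 285.0, 60.6]
tcp_rot: [3.136, -0.016, 0.144]
ft_force: [-0.7, 0.6, 0.3]
opening: 0.529
t: 27.3
eef_pos: [452.0, 285.0, 60.8]
tcp_rot: [3.136, -0.015, 0.144]
ft_force: [-0.0, -0.5, 1.8]
opening: 0.1
shift [-0.2 -0.2  0.8] turn -0.1 | tcp [452.  285.   60.8] yaw 8.23 z-axis [ 0.016 -0.003 -1.   ]
[-0.00581502 -0.54489707  1.77355767]
```

```bash
python3 -m pendant '[[0,0,-8,0],[0.4,0,-25,0],[0.7,0,-45,0],[1.2,0,-80,0],[1.9,0,-122,0],[1.9,0,-122,0],[1.9,0,-122,0]]'; python3 -c "
from h import *
s=env.state();print(s['opening'],s['ft_force'])
go(539,-315.5,182,-11.5)"
```

```text
t: 28.18
eef_pos: [451.6, 285.5, 182.5]
tcp_rot: [3.136, -0.015, 0.144]
ft_force: [-0.1, -0.3, -2.2]
opening: 0.104
0.10359914599106365 [-0.06916512 -0.34785797 -2.15074248]
shift [4.000e-01 6.073e+02 4.000e+00] turn 19.7 | tcp [451.6 285.5 182.5] yaw 8.23 z-axis [ 0.016 -0.004 -1.   ]
```

```bash
python3 -m pendant '[[0,45,2,1],[0,100,2,3],[0,155,2,5],[0,210,2,7],[0,265,2,9],[0,320,3,11],[0,375,3,13],[0,430,3,15]]';  python3 -c "
from h import *
s=env.state();print(s['opening'],s['ft_force'])
go(539,-315.5,182,-11.5)"
```

```text
t: 29.18
eef_pos: [512.7, -141.8, 180.7]
tcp_rot: [3.141, -0.014, -0.12]
ft_force: [1.1, 0.0, -0.6]
opening: 0.098
0.09839472881107589 [ 1.12402307  0.02394748 -0.61147389]
shift [ 46.8 169.3  -0.5] turn 4.7 | tcp [ 512.7 -141.8  180.7] yaw -6.85 z-axis [ 0.013 -0.003 -1.   ]
```

```bash
python3 -m pendant '[[14,55,0,2],[29,110,0,4],[43,160,-0.5,4.7],[47,169,-0.5,4.7],[47,169,-0.5,4.7],[47,169,-0.5,4.7]]'; python3 - <<'E'
from h import *
p=cam("wrist")
s=env.state();print(s["opening"],s["ft_force"],s["eef_pos"])
a=-11.5;t=s["eef_pos"]
overlay(p,[(562,-203.5,19,43,64,a,C_),(551.2,-256.6,19,43,64,a,C_),(t[0],t[1],26,48,t[2]-4.8,a,G)],(180,0,370,290),2.7,"o8",1.4)
go(551.2,-256.6,125,-11.5)
E
```

```text
t: 29.92
eef_pos: [539.0, -313.8, 181.6]
tcp_rot: [-3.141, -0.012, -0.2]
ft_force: [1.1, -0.1, -0.6]
opening: 0.102
0.10296333740892695 [ 0.62892075  0.09975991 -1.35491398] [ 539.110476   -313.76297969  181.85285346]
shift [ -0.3 -58.4  56.9] turn 0.0 | tcp [ 539.1 -313.8  181.9] yaw -11.47 z-axis [ 0.013 -0.002 -1.   ]
```

View pics/o8.png

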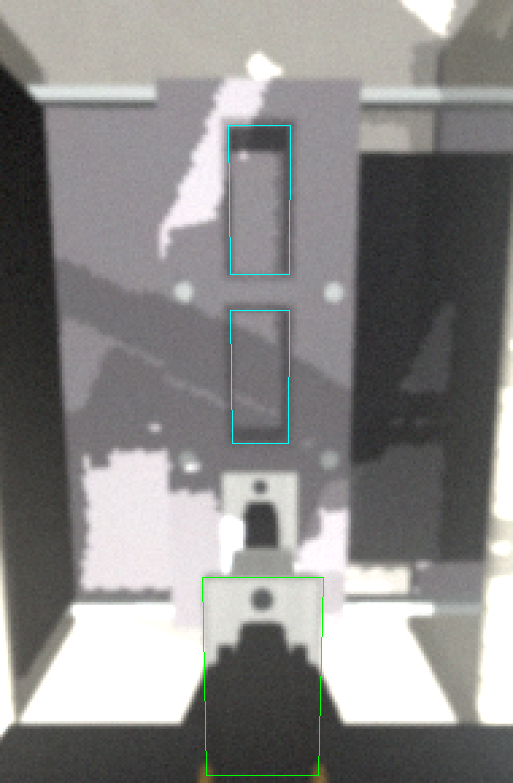

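```bash
python3 -m pendant '[[0,-20,0,0],[-0.3,-48,0,0],[-0.3,-58.4,15,0],[-0.3,-58.4,40,0],[-0.6,-58.5,58,0],[-0.8,-58.5,59,0],[-0.8,-58.5,59,0]]'; python3 -c "
from h import *
s=env.state();print(s['opening'],s['ft_force'])
go(551.2,-256.6,74.6,-11.5)"
```

```text
t: 30.85
eef_pos: [550.9, -256.3, 123.1]
tcp_rot: [-3.141, -0.013, -0.2]
ft_force: [0.5, 0.5, -0.8]
opening: 0.101
0.10101048741278625 [ 0.53123665  0.54459816 -0.8200157 ]
shift [-0.3  0.2 48.5] turn 0.0 | tcp [ 550.9 -256.3  123.1] yaw -11.46 z-axis [ 0.013 -0.002 -1.   ]
```

```bash
python3 -m pendant '[[-0.5,0.2,3,0],[-0.5,0.2,10,0],[-0.5,0.2,20,0],[-0.4,0.2,30,0],[-0.3,0.2,40,0],[-0.3,0.2,46,0],[-0.3,0.2,49,0],[-0.3,0.2,49,0]]'; python3 -c "
from h import *
s=env.state();print(s['opening'],s['ft_force'])
go(551.2,-256.6,74.6,-11.5)"
```

```text
t: 31.85
eef_pos: [551.3, -256.5, 74.8]
tcp_rot: [-3.141, -0.014, -0.2]
ft_force: [-2.3, 1.5, 6.9]
opening: 0.102
0.10164488489099781 [-2.2928065   1.52822882  6.93660543]
shift [-0.1  0.1  0.2] turn 0.1 | tcp [ 551.3 -256.5   74.8] yaw -11.45 z-axis [ 0.014 -0.003 -1.   ]
```

Seated with 7 N on the flange. I release and check.

```bash
python3 -m pendant '[[0,0,0,0],[0,0,0,0],[0,0,0,0],[0,0,-15,0],[0.8,0,-55,0],[1.5,15,-100,0],[1.5,25,-130,0],[1.5,25,-130,0]]' 0.47; python3 -m pendant '[[0,0,0,0],[0,0,0,0]]'; python3 - <<'E'
from h import *
p=cam("wrist")
s=env.state();print(s["opening"],s["ft_force"],s["eef_pos"])
a=-11.5
overlay(p,[(562,-203.5,19,43,64,a,C_),(551.2,-256.6,26,48,70,a,G),(540.3,-310,26,48,70,a,G)],(180,0,370,280),2.7,"o9",1.2)
go(452,285,200,8.35)
E
```

```text
t: 32.85
eef_pos: [546.6, -281.9, 208.0]
tcp_rot: [3.14, -0.018, -0.2]
ft_force: [0.9, -0.3, -1.1]
opening: 0.529
t: 33.1
eef_pos: [546.4, -281.6, 207.3]
tcp_rot: [3.14, -0.017, -0.2]
ft_force: [-0.5, 0.6, -0.2]
opening: 0.532
0.5302571121519187 [0.45131254 0.35000014 1.11669802] [ 546.45296358 -281.54969806  207.25176774]
shift [-205.3 -536.4    3.1] turn -19.8 | tcp [ 546.5 -281.5  207.3] yaw -11.47 z-axis [ 0.017 -0.005 -1.   ]
```

View pics/o9.png

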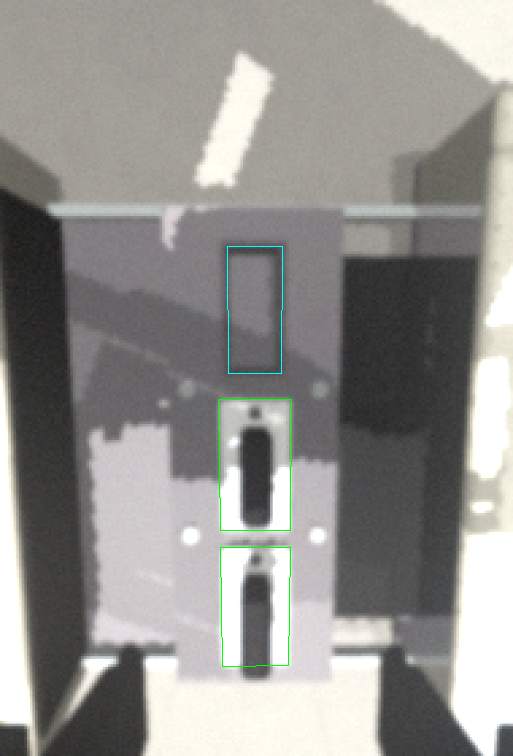

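Both filters are seated. Now the third.

```bash
python3 -m pendant '[[-18,-45,3,-2],[-38,-100,3,-4],[-59,-155,3,-6],[-80,-210,3,-8],[-101,-265,3,-10],[-122,-320,3,-12],[-143,-375,3,-14],[-164,-430,3,-16]]'; python3 -c "
from h import *
go(452,285,200,8.35)"
```

```text
t: 34.15
eef_pos: [470.6, 174.4, 200.5]
tcp_rot: [3.136, -0.015, 0.08]
ft_force: [1.5, 0.0, 0.3]
opening: 0.531
shift [  -9.6 -111.7   -0.3] turn -3.7 | tcp [470.6 174.4 200.5] yaw 4.6 z-axis [ 0.016 -0.005 -1.   ]
```

```bash
python3 -m pendant '[[-4,-45,0,-2],[-8,-92,0,-3.5],[-9.6,-111,0,-3.7],[-9.6,-112,0,-3.7],[-9.6,-112,0,-3.7]]'; python3 - <<'E'
from h import *
p=cam("wrist")
a=8.35
overlay(p,[(467.5,177.4,26,48,56,a,G),(459.5,231.4,19,43,50,a,C_),(451.8,285.1,19,43,50,a,C_),(443.8,338.3,26,48,56,a,G)],(180,0,370,280),2.7,"o10",1.2)
go(443.8,338.3,120,8.35)
go(443.8,338.3,60,8.35)
E
```

```text
t: 34.78
eef_pos: [452.2, 284.3, 199.4]
tcp_rot: [3.134, -0.015, 0.144]
ft_force: [-0.1, 0.8, -0.1]
opening: 0.533
shift [ -1.8 -55.4  79.1] turn -0.1 | tcp [452.3 284.2 199.5] yaw 8.23 z-axis [ 0.016 -0.005 -1.   ]
shift [ -2.7 -55.8 139.1] turn -0.1 | tcp [452.3 284.2 199.5] yaw 8.23 z-axis [ 0.016 -0.005 -1.   ]
```

View pics/o10.png

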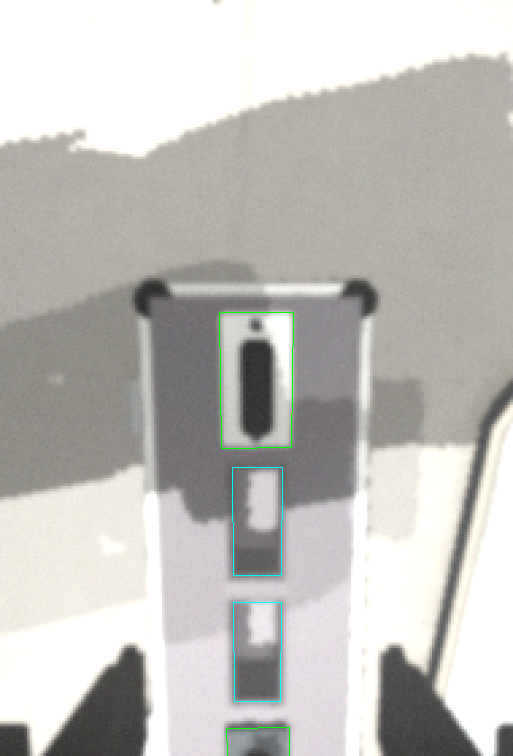

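```bash
python3 -m pendant '[[-1,-25,5,0],[-1.5,-48,30,0],[-1.8,-55.4,70,0],[-2.1,-55.5,100,0],[-2.4,-55.6,125,0],[-2.7,-55.8,137,0],[-2.7,-55.8,139.5,0],[-2.7,-55.8,139.5,0]]'; python3 -m pendant '[[0,0,0,0],[0,0,0,0],[0,0,0,0],[0,0,0,0],[0,0,0,0]]' 1; python3 -c "
from h import *
go(443.8,338.3,60,8.35);print(env.state()['ft_force'])"
```

```text
t: 35.83
eef_pos: [444.2, 338.2, 60.3]
tcp_rot: [3.135, -0.016, 0.143]
ft_force: [0.4, 0.2, 0.6]
opening: 0.53
t: 36.45
eef_pos: [444.2, 338.2, 60.3]
tcp_rot: [3.135, -0.015, 0.143]
ft_force: [-0.0, 1.5, 2.3]
opening: 0.103
shift [-0.4 -0.1  0.3] turn -0.1 | tcp [444.2 338.2  60.3] yaw 8.21 z-axis [ 0.016 -0.005 -1.   ]
[-0.03616862  1.54403683  2.30483601]
```

```bash
python3 -m pendant '[[0,0,-8,0],[0.4,0,-25,0],[0.7,0,-45,0],[1.2,0,-80,0],[1.9,0,-122,0],[1.9,0,-122,0],[1.9,0,-122,0]]'; python3 -c "
from h import *
s=env.state();print(s['opening'],s['ft_force'])
go(550,-262,182,-11.5)"
```

```text
t: 37.33
eef_pos: [443.7, 338.8, 182.1]
tcp_rot: [3.134, -0.015, 0.143]
ft_force: [0.2, 0.7, -1.6]
opening: 0.102
0.10155168345693172 [ 0.20161745  0.71557859 -1.60261202]
shift [ 19.4 609.8   4.7] turn 19.7 | tcp [443.7 338.8 182.1] yaw 8.21 z-axis [ 0.016 -0.005 -1.   ]
```

```bash
python3 -m pendant '[[1,45,2,1],[3,100,2,3],[5,155,2,5],[7,210,2,7],[9,265,2,9],[11,320,3,11],[13,375,3,13],[15,430,3,15]]';  python3 -c "
from h import *
s=env.state();print(s['opening'],s['ft_force'])
go(550,-262,182,-11.5)"
```

```text
t: 38.33
eef_pos: [519.5, -86.4, 181.1]
tcp_rot: [3.139, -0.014, -0.12]
ft_force: [1.6, 1.2, -0.7]
opening: 0.107
0.10652436426514834 [ 1.55527663  1.1551635  -0.68207526]
shift [ 51.3 170.7   0.3] turn 4.6 | tcp [519.5 -86.4 181.1] yaw -6.87 z-axis [ 0.014 -0.004 -1.   ]
```

```bash
python3 -m pendant '[[16,55,0,2],[32,110,0,4],[47,160,0,4.6],[51,170,0,4.6],[51,170,0,4.6],[51,170,0,4.6]]'; python3 - <<'E'
from h import *
p=cam("wrist")
s=env.state();print(s["opening"],s["ft_force"],s["eef_pos"])
a=-11.5;t=s["eef_pos"]
overlay(p,[(562,-203.5,19,43,64,a,C_),(t[0],t[1],26,48,t[2]-4.3,a,G)],(180,0,370,290),2.7,"o11",1.4)
go(562,-203.5,124,-11.5)
E
```

```text
t: 39.08
eef_pos: [549.5, -259.8, 181.9]
tcp_rot: [3.141, -0.013, -0.199]
ft_force: [-0.3, 0.2, -0.4]
opening: 0.104
0.10271538430629287 [-0.39107709 -0.00845215 -0.67120329] [ 549.66282131 -259.77909961  182.12567224]
shift [  0.2 -57.7  58.1] turn 0.1 | tcp [ 549.7 -259.8  182.1] yaw -11.39 z-axis [ 0.013 -0.004 -1.   ]
```

View pics/o11.png

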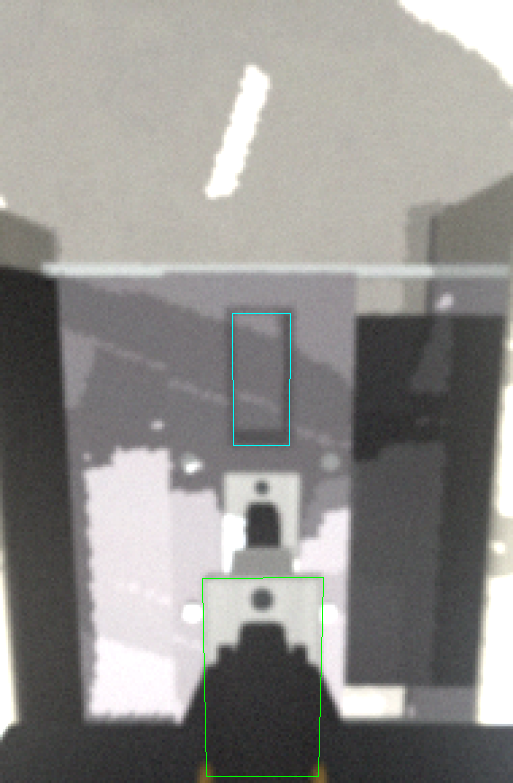

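```bash
python3 -m pendant '[[0,-20,0,0],[0,-47,0,0],[0.2,-57.7,15,0],[0,-57.7,40,0],[-0.3,-57.8,58,0],[-0.3,-57.8,59,0],[-0.3,-57.8,59,0]]'; python3 -c "
from h import *
s=env.state();print(s['opening'],s['ft_force'])
go(562,-203.5,74.1,-11.5)"
```

```text
t: 40.0
eef_pos: [561.7, -203.1, 123.2]
tcp_rot: [3.14, -0.014, -0.198]
ft_force: [-0.2, 0.5, -1.0]
opening: 0.102
0.10243710726970306 [-0.21000556  0.49367933 -1.03255918]
shift [-0.3  0.3 49.1] turn 0.1 | tcp [ 561.7 -203.1  123.2] yaw -11.37 z-axis [ 0.013 -0.004 -1.   ]
```

```bash
python3 -m pendant '[[-0.5,0.2,3,0],[-0.5,0.2,10,0],[-0.5,0.2,20,0],[-0.4,0.2,30,0],[-0.3,0.2,40,0],[-0.3,0.2,46,0],[-0.3,0.2,49.5,0],[-0.3,0.2,49.5,0]]'; python3 -c "
from h import *
s=env.state();print(s['opening'],s['ft_force'])
go(562,-203.5,74.1,-11.5)"
```

```text
t: 41.0
eef_pos: [562.3, -203.5, 74.4]
tcp_rot: [3.14, -0.015, -0.198]
ft_force: [-1.0, 1.3, 5.5]
opening: 0.106
0.10574801075490392 [-1.03254357  1.33231965  5.4923106 ]
shift [-0.3  0.1  0.3] turn 0.1 | tcp [ 562.3 -203.5   74.4] yaw -11.37 z-axis [ 0.014 -0.004 -1.   ]
```

```bash
python3 -m pendant '[[0,0,0,0],[0,0,0,0],[0,0,0,0],[0,0,-15,0],[0.8,0,-55,0],[1.5,25,-100,0],[1.5,60,-130,0],[1.5,70,-130,0]]' 0.47; python3 -m pendant '[[0,0,0,0],[0,0,0,0]]'; python3 - <<'E'
from h import *
p=cam("wrist")
s=env.state();print(s["opening"],s["ft_force"],s["eef_pos"])
a=-11.5
overlay(p,[(562,-203.5,26,48,70,a,G),(551.2,-256.6,26,48,70,a,G),(540.3,-310,26,48,70,a,G)],(180,0,370,280),2.7,"o12",1.2)
p=cam("scene")
cv2.imwrite("pics/s12.png",cv2.resize(p["pixels"][170:250,150:430,::-1],None,fx=2.8,fy=2.8,interpolation=3))
E
```

```text
t: 42.0
eef_pos: [548.5, -273.7, 207.7]
tcp_rot: [3.138, -0.019, -0.2]
ft_force: [-0.0, 0.4, -0.6]
opening: 0.529
t: 42.25
eef_pos: [548.3, -272.9, 207.0]
tcp_rot: [3.139, -0.018, -0.2]
ft_force: [0.0, -0.0, 0.8]
opening: 0.532
0.5282186252644018 [ 0.01640007 -0.43330478  0.18157008] [ 548.37694275 -272.80195311  206.88187343]
```

View pics/o12.png

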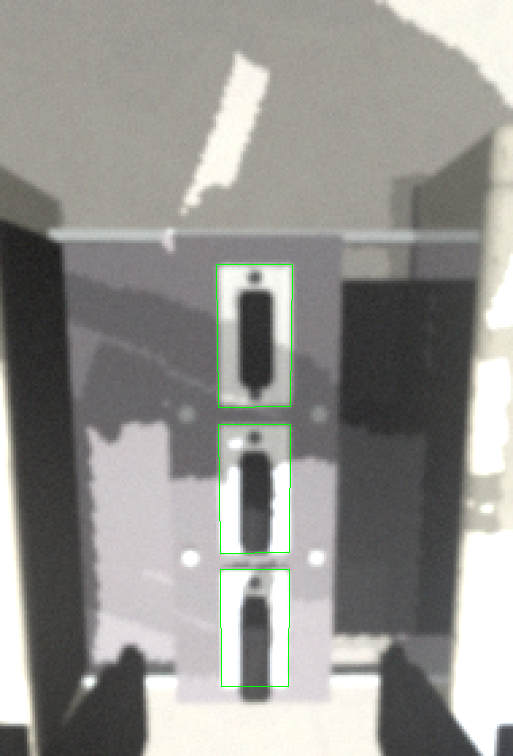

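View pics/s12.png

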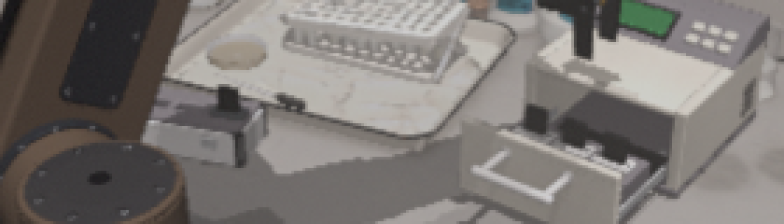

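All three filters are fully down (flanges in the outlines), the drawer is out and the blank is in the case. Now I shut the drawer by gripping the pull again.

```bash
python3 -c "
from h import *
go(415.5,-226.2,160,-11.2);go(415.5,-226.2,70,-11.2)"
```

```text
shift [-140.4  -19.5   44.4] turn -0.2 | tcp [ 548.5 -272.8  207. ] yaw -11.4 z-axis [ 0.017 -0.006 -1.   ]
shift [-142.   -19.8  134.4] turn -0.2 | tcp [ 548.5 -272.8  207. ] yaw -11.4 z-axis [ 0.017 -0.006 -1.   ]
```

```bash
python3 -m pendant '[[-30,-5,0,0],[-75,-11,0,0],[-120,-19,10,0],[-140,-19.5,30,0],[-140.5,-19.5,45,0],[-140.5,-19.5,45,0],[-140.5,-19.5,45,0]]'; python3 - <<'E'
from h import *
p=cam("wrist")
overlay(p,[(415.5,-226.2,12,96,94,-11.4,G)],(180,0,440,290),2.3,"o13",1.2)
go(415.5,-226.2,70,-11.2)
E
```

```text
t: 43.22
eef_pos: [415.8, -226.1, 159.6]
tcp_rot: [3.139, -0.018, -0.198]
ft_force: [0.2, -0.7, -0.7]
opening: 0.533
shift [-2.  -0.2 89.7] turn -0.2 | tcp [ 415.8 -226.2  159.7] yaw -11.38 z-axis [ 0.018 -0.007 -1.   ]
```

View pics/o13.png

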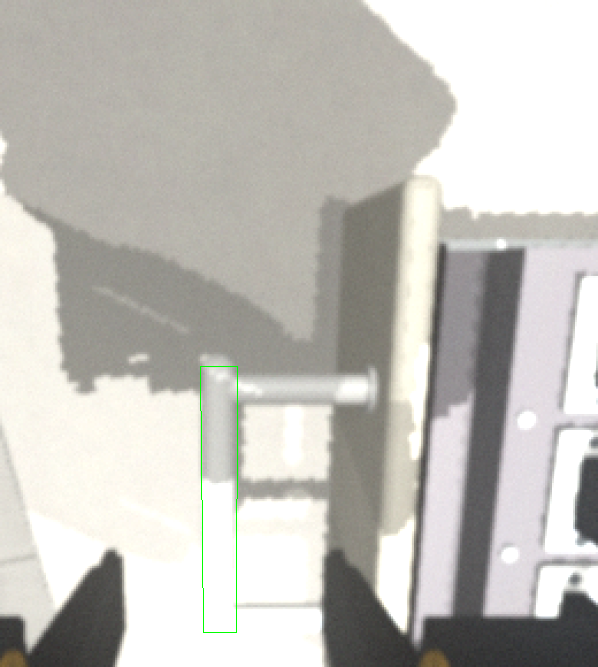

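```bash
python3 -m pendant '[[0,0,20,0],[-0.5,0,45,0],[-1.2,0,70,0],[-1.8,0,85,0],[-2,0,90,0],[-2,0,90,0]]'; python3 -m pendant '[[0,0,0,0],[0,0,0,0],[0,0,0,0],[0,0,0,0],[0,0,0,0]]' 1;python3 -c "
from h import *
go(552.6,-254,71,-11.4)"
```

```text
t: 44.02
eef_pos: [415.7, -226.5, 70.0]
tcp_rot: [3.139, -0.019, -0.198]
ft_force: [0.9, 0.4, 0.0]
opening: 0.531
t: 44.65
eef_pos: [415.5, -226.4, 70.0]
tcp_rot: [3.139, -0.018, -0.198]
ft_force: [-1.2, -0.7, 2.9]
opening: 0.118
shift [139.8   0.    1.6] turn 0.0 | tcp [ 415.5 -226.4   70. ] yaw -11.36 z-axis [ 0.017 -0.006 -1.   ]
```

```bash
python3 -m pendant '[[8,0,0.1,0],[25,0,0.4,0],[45,0,0.8,0],[65,0,1.2,0],[85,0,1.5,0],[105,0,1.9,0],[122,0,2.2,0],[134,0,2.4,0]]';python3 -c "
from h import *
print(env.state()['ft_force'])
go(552.6,-254,70,-11.4)"
```

```text
t: 45.65
eef_pos: [547.7, -253.4, 70.1]
tcp_rot: [3.138, -0.019, -0.198]
ft_force: [-0.8, -5.0, 0.7]
opening: 0.118
[-0.8365216  -4.99927741  0.71722591]
shift [ 4.9 -0.4  0.1] turn 0.0 | tcp [ 547.7 -253.4   70.1] yaw -11.36 z-axis [ 0.018 -0.007 -1.   ]
```

```bash
python3 -m pendant '[[3,0,0,0],[5.5,0,0,0],[6,0,0,0],[6,0,0,0],[6,0,0,0]]';python3 -c "
from h import *
print(env.state()['ft_force'])
go(552.6,-254,70,-11.4)"
```

```text
t: 46.28
eef_pos: [552.7, -254.4, 70.1]
tcp_rot: [3.138, -0.017, -0.198]
ft_force: [-4.8, -2.5, 1.7]
opening: 0.118
[-4.84358098 -2.46799241  1.74438   ]
shift [-0.1 -0.4  0.1] turn 0.0 | tcp [ 552.7 -254.4   70.1] yaw -11.36 z-axis [ 0.016 -0.007 -1.   ]
```

Back at the starting position, in contact with the shut stop. I release and lift clear.

```bash
python3 -m pendant '[[0,0,0,0],[0,0,0,0],[0,0,0,0],[0,0,-10,0],[0,0,-50,0],[0,20,-100,0],[0,40,-150,0],[0,40,-180,0]]' 0.47;python3 -m pendant '[[0,0,0,0],[0,0,0,0]]'; python3 - <<'E'
from h import *
s=env.state();print(s["eef_pos"],s["ft_force"])
p=cam("wrist","w14")
overlay(p,[(552.7,-254.4,12,96,94,-11.4,G)],(200,0,480,300),2,"o14",1.1)
p=cam("scene")
cv2.imwrite("pics/s14.png",cv2.resize(p["pixels"][140:290,120:450,::-1],None,fx=2.4,fy=2.4,interpolation=3))
go(476,135,230,8.35)
E
```

```text
t: 47.28
eef_pos: [541.8, -293.6, 253.6]
tcp_rot: [3.137, -0.021, -0.199]
ft_force: [-0.1, 0.5, 0.0]
opening: 0.53
t: 47.52
eef_pos: [541.5, -293.3, 253.1]
tcp_rot: [3.137, -0.02, -0.199]
ft_force: [-0.4, 0.1, 0.4]
opening: 0.531
[ 541.50746529 -293.33890188  253.11335956] [-0.35557104  0.08323529  0.42833885]
shift [-149.3 -406.9   18. ] turn -19.8 | tcp [ 541.5 -293.2  252.3] yaw -11.42 z-axis [ 0.018 -0.007 -1.   ]
```

View pics/o14.png

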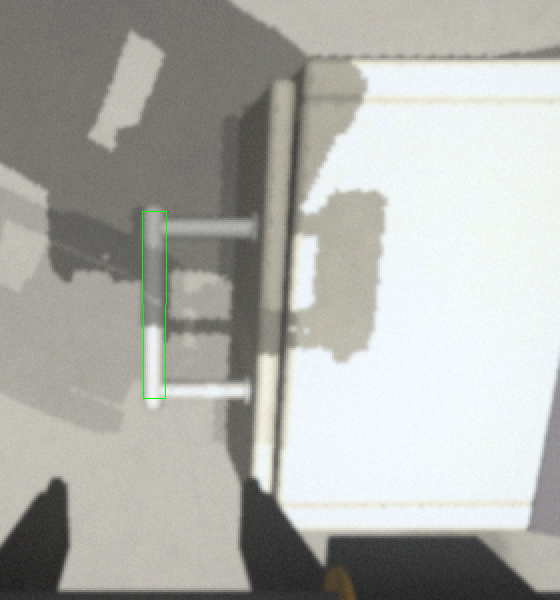

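View pics/s14.png

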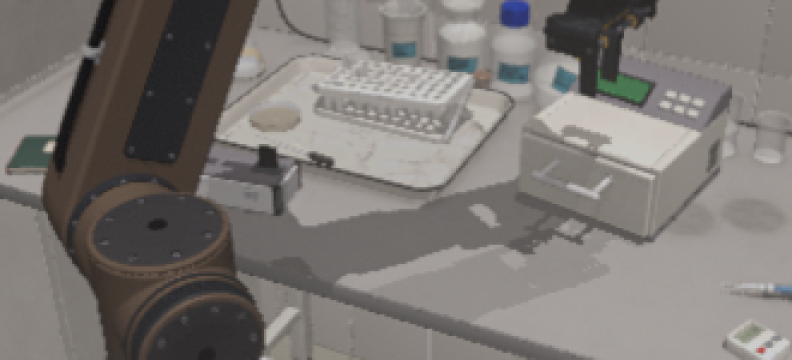

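The drawer is shut: the bar is on its original outline and the panel is flush with the hood. One last look at the blank in the case.

```bash
python3 -m pendant '[[-17,-45,2,-2],[-37,-100,5,-4],[-57,-155,8,-7],[-77,-210,10,-10],[-97,-265,13,-13],[-117,-320,15,-16],[-137,-370,18,-19],[-149,-407,18,-19.8]]';python3 -m pendant '[[0,0,0,0],[0,0,0,0],[0,0,0,0]]'; python3 - <<'E'
from h import *
p=cam("wrist")
a=8.35
overlay(p,[(467.5,177.4,26,48,56,a,G),(459.5,231.4,19,43,50,a,C_),(451.8,285.1,19,43,50,a,C_),(443.8,338.3,19,43,50,a,C_)],(180,0,370,280),2.7,"o15",1.2)
E
```

```text
t: 48.62
eef_pos: [475.1, 137.2, 228.9]
tcp_rot: [3.132, -0.014, 0.149]
ft_force: [1.1, -0.6, -0.7]
opening: 0.527
t: 49.0
eef_pos: [475.2, 136.3, 228.5]
tcp_rot: [3.132, -0.013, 0.148]
ft_force: [0.7, 0.3, -0.4]
opening: 0.533
```

View pics/o15.png

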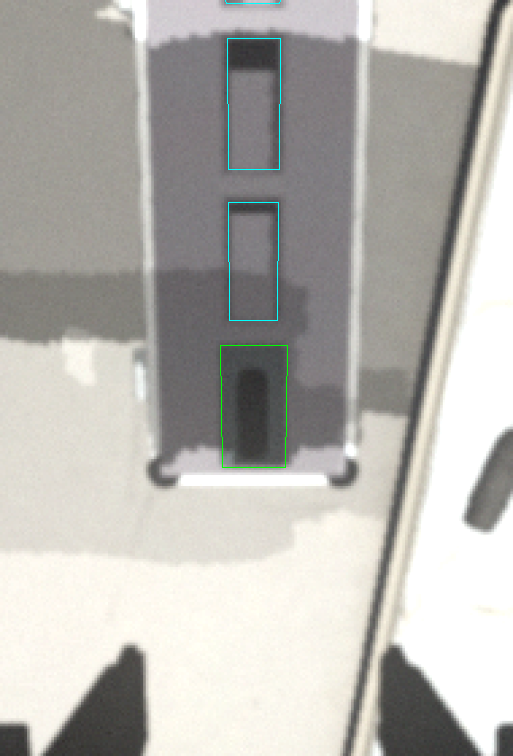

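The blank sits fully down in pocket 4 and the tool touches nothing. I hand in.

```bash
python3 -c "
from cell import job
print(job.job_done())"
```

```text
the job is handed in; nothing more can be done
None
```

The photometer is ready for its filter check, and I handed the job in at about 49 s of the 210 s allowed; the hand-in reports no verdict.

- **Drawer out:** I pulled it 140 mm to its stop. It stayed out by itself after I let go of the pull.
- **Blank:** I moved it from the drawer's middle socket to the empty pocket (pocket 4) of the filter case.
- **Filters:** All three were present. I plugged them into sockets 3, 2 and 1 in that order.
- **Drawer shut:** I pushed it back by the pull, and the tool ended within 0.5 mm of where the pull was first gripped.

My last pictures showed:

- **Seating:** The three filter flanges lay within their seated outlines to about 1 mm just before closing, and so did the blank in the case at the end.
- **Drawer:** The panel was flush with the hood and the pull was on its starting outline. I could not see the filters again once the drawer was shut.
- **Log book and timer:** I did not touch either. I only saw them in the wide view and did not measure their positions again.

None of the final checks failed. The tool picked up about 0.02 rad of tilt during the run, which did not affect the fits, and I saw no slip of the grip or shift of the case.

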